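# Fetch the dye tin from behind the bottles and set it on the scale

## Robot

A 6-joint arm with a two-finger parallel gripper is mounted at the origin on the work surface. World frame = base frame: x ahead of the robot, y to its left, z up, the work surface at z = 0. Lengths are in m, angles in degrees, forces in N, time in s.
With the tool pointing down it reaches from about 0.375 to 0.9 m from the base axis. Payload 3.1 kg.
Tool frame: the origin (TCP) lies midway between the tips of the shut fingers; the grasp point (between the pads) lies bot.pinch_z behind it (bot.pinch_z is the distance from the TCP to the grasp point, in m); z points along the fingers, y is the direction in which the jaws open and shut (so a half turn about z gives the same grasp; the last joint's range is limited). The gripper opens to 87 mm and grips with 3 to 60 N. Pads are 19 mm wide; open, the fingers measure 117 mm over their backs; the gripper's body (75 mm by 190 mm) begins 51 mm behind the grasp point.
Start: joints at [60.648, 30.224, 82.088, -0, 67.689, -10.227], TCP at [0.205, 0.59, 0.223] pointing down, gripper open.
Joint ranges: [-176.69, 176.69], [-43.24, 126.21], [12.49, 139.97], [-82, 262], [0, 151.66], [-163.58, 163.58]. Speed limits (degrees/s): [159.86, 159.86, 180, 180, 180, 180].

## Interface

Orientations are given as a 3x3 rotation matrix whose columns are the frame's x, y, z axes.
In Python, from rig import bot gives the robot as it stands.
- The arm moves only by the tool apply_moves, never from a script. Its argument "motion" is text: rows parted by semicolons, each of 7 numbers parted by spaces: the shift along the tool's x, y, z in m, then the turn, a rotation vector about the tool's x, y, z in degrees, then the finger opening in m, from 0 to 0.087. A call has exactly 8 rows; each row is the pose to reach, as a shift and turn from the pose commanded when the call began, along the tool's axes at that moment; what a row does not reach only later rows make up. A row lasts 1/8 s, in which the tool goes at most 62.5 mm and 10.7 degrees, less where a joint would pass 70% of its speed; a pose out of reach is approached as far as the arm can. A call with a gripper value outside its range is refused whole. The fingers move at their own pace and stop on an object; the grip force is fixed at half the most. Time passes only in rows, so rows that repeat a pose let the fingers close, or fill a call up. It gives the time, the measured TCP pose, the force and the opening at its end, in the units of the state.
- bot.read_state(): the state, without advancing time (a new reading comes with each control period).
- bot.capture(name): name is "side" or "top" or "wrist"; returns the picture (480x640x3 uint8, red, green, blue); there is no depth.
- bot.get_calibration(name): a dict with "fx", "fy", "cx", "cy" (pixels), "D" ([k1, k2, p1, p2, k3] as OpenCV has them; the pictures are not rectified), "rvec" (rotation vector, rad) and "tvec" (3), from world to camera coordinates, as OpenCV has them. Camera axes: x right, y down, z forward; pixel columns grow to the right and rows downward; lengths in m; the calibration is good to about 2 mm. A picture is of the moment at which its call begins: read the wrist's pose just before it. get_calibration takes no time and is no camera call; for the wrist camera it gives the pose at the moment of the call.
- bot.hand_in(): hands the job in, once; it reports no verdict.
Trained networks look in the newest picture that a camera, given by its name, has taken for a name from the list of things; names that differ only in an ending like _2 or _b are one class to them, and where a whole thing is asked for, a point or a joint stands for the part that bears it (a point fixed in the world has none). Each returns a list of dicts, best first, with "p" (0 to 1); they miss things now and then, are a little off and sometimes report something else, mostly with a low value. They report only what shows in the picture. A call takes as long as a camera call. They do not tell look-alikes from the thing itself.
- bot.find_in(name, camera): "point" ([x, y, z] in m, in world coordinates, good to about 4 mm: the middle of the surface that is visible of it).
The state is a dict: "time_s": time; "joint_positions": joint angles; "qvel": joint speeds; "tau": joint torques, N m; "position": TCP position; "tcp_rot": TCP orientation; "force": force on the tool from outside, world axes, zero at the start; "moment": the same for the moment, N m; "opening": opening from 0.0 (shut) to 1.0 (fully open).
Only numpy, scipy, OpenCV 4.12 (cv2) and the standard library are available. Lean on these libraries where they do the work, as an engineer would, in place of code of your own. Each camera call takes 0.05 s, during which the arm holds its last target.

## Task

Move the jar, the canister and the bottle that crowd the squat dye tin off the steel rack and stand all three together on the plywood side board, then take the tin and set it in the middle of the scale's round plate. After that put the jar, the canister and the bottle back on the rack, each one on the very spot it stood on at the start. Keep everything upright and leave the paper cup and the brush where they are.

Things in the scene. Friction and masses are not known exactly. Their poses are not given: they have to be found in the camera images.
- jar_center (a point): Round amber glass jar with a flat aluminium lid: body 58 mm diameter, 76 mm tall overall (straight to 52 mm, then a shoulder and the lid, 50 mm across). The point is its centre, 38 mm above its underside, z up. About 0.3 kg. Stands on one of the three spots around the tin. Grasp it round the body, from above, at about its centre.
- canister_center (a point): Square grey metal canister, 50 x 50 mm, straight to 58 mm, with a black round cap 34 mm across on top, 76 mm tall overall. The point is its centre axis, 38 mm above its underside; x and y are square to its sides, z up. About 0.28 kg. Stands on one of the three spots around the tin. Grasp it round the body, from above, at about its centre.
- bottle_center (a point): Slim white plastic bottle, 42 mm diameter, straight to 52 mm, then a shoulder and a grey cap 27 mm across, 76 mm tall overall. The point is its centre axis, 38 mm above its underside, z up. About 0.14 kg. Stands on one of the three spots around the tin. Grasp it round the body, from above, at about its centre.
- tin_center (a point): Squat round dye tin, bare metal, 60 mm diameter, 40 mm tall, at the back of the rack between the taller things and the rack's backstop. The point is its centre, 20 mm above its underside, z up. About 0.18 kg.
- rack: Fixed steel tray, 190 (x) x 230 (y) mm, floor 8 mm and rim 12 mm above the table. Origin: centre of its underside; x away from the robot. In mm the tin stands near (35, 0), the others near (-30, 0), (35, 65), (35, -65), in any order, on dark discs; the canister square to the tray within 0.06 rad. Upright backstop plate at (76, 0), 4 thick, 60 wide, top 48 above the table.
- board: Fixed plywood side board, 210 x 210 mm, 12 mm thick, empty at the start: the side area. Origin: centre of its underside, on the table; x and y along its sides; its top is 12 mm above the origin.
- scale_plate (a point): Centre of the top face of the round steel plate (130 mm diameter) of the fixed white digital scale (180 x 150 mm). The plate's top lies 30 mm above the table and does not give.
- cup: White paper cup, empty, upright, 72 mm across, 85 mm tall, on the table beyond the work. Bystander: leave it. Origin: centre of its underside.
- brush: Brush lying on the table beyond the work. Bystander: leave it. Origin: under its middle.
Things that resemble listed ones, but are neither listed nor needed, are in the scene too. Several things look just like the part that bears scale_plate: the one meant starts farthest from the robot's base.

How it is judged:
By the outcome, as a careful person would: the job done as asked, in the order asked, and still so for the second after the job is handed in, with the robot touching nothing.
It also fails if it takes over 136 s, if anything falls off the work surface, if the arm or the gripper's body presses on something with over 40 N, if the wrist force passes 120 N, or if a joint passes its speed limit or range.

## Working session

There is one attempt and no reset: what is moved stays moved. The work goes in short steps, Python scripts to look and compute and a tool call to move; the robot and the scene stay as the last step left them, time stands still between calls to the robot, and variables do not carry over. Pictures are saved under pics/ and viewed, and the job is handed in when it is done.

Besides the shell and the picture viewer there is one more tool, called by a JSON object that holds its "name" and its "arguments", one argument or row to a line. apply_moves: Moves the arm, as the interface text tells. Its arguments: {"type":"object","properties":{"motion":{"type":"string"}},"required":["motion"]}

```bash
ls; mkdir -p pics
python3 - <<'E'
from rig import bot
import cv2
print(bot.read_state(), bot.pinch_z)
for n in ["side","top","wrist"]:
    im=bot.capture(n); cv2.imwrite(f"pics/{n}0.png",im[:,:,::-1]); print(n,bot.get_calibration(n))
E
```

```text
pics
{'time_s': 0.0, 'joint_positions': array([ 6.06476680e+01,  3.02781776e+01,  8.21571729e+01, -7.76322507e-04,
        6.76887989e+01, -1.02283867e+01]), 'qvel': array([ 0.06777648,  0.10540676, -0.05056906, -0.03878294, -0.0364344 ,
        0.02190684]), 'tau': array([-3.53522619e-04, -4.40043819e+01, -1.76588559e+01,  6.33081933e-02,
        5.83057653e-02, -1.45943736e-04]), 'position': array([0.20437713, 0.58985777, 0.22157572]), 'tcp_rot': array([[-9.44813571e-01,  3.27606792e-01, -1.05120023e-03],
       [ 3.27608267e-01,  9.44811745e-01, -1.89478666e-03],
       [ 3.72441348e-04, -2.13460204e-03, -9.99997652e-01]]), 'force': array([ 0.19221666, -0.30187555,  0.80764386]), 'moment': array([-0.00547825, -0.03718331, -0.04975501]), 'opening': 0.9942764053924558} 0.0187
side {'fx': 500.59604250274674, 'fy': 500.59604250274674, 'cx': 316.6115371756508, 'cy': 232.19327999710183, 'D': array([0.03295717, 0.        , 0.        , 0.        , 0.        ]), 'rvec': array([ 2.14225252, -0.31456923,  0.15423202]), 'tvec': array([-0.47588799,  0.1439093 ,  1.18254375])}
top {'fx': 498.10913351775116, 'fy': 498.10913351775116, 'cx': 323.01435037725383, 'cy': 244.285312713867, 'D': array([-0.14327153,  0.        ,  0.        ,  0.        ,  0.        ]), 'rvec': array([ 2.16768929, -2.14925362,  0.10527518]), 'tvec': array([-0.00181885,  0.49370178,  1.27617266])}
wrist {'fx': 402.02668778084507, 'fy': 402.02668778084507, 'cx': 317.6242015082434, 'cy': 240.84589403576135, 'D': array([-0.08305698,  0.        ,  0.        ,  0.        ,  0.        ]), 'rvec': array([-2.38837335, -1.70138792, -0.20820051]), 'tvec': array([-0.62474976, -0.03042403,  0.3896866 ])}
```

View pics/top0.png

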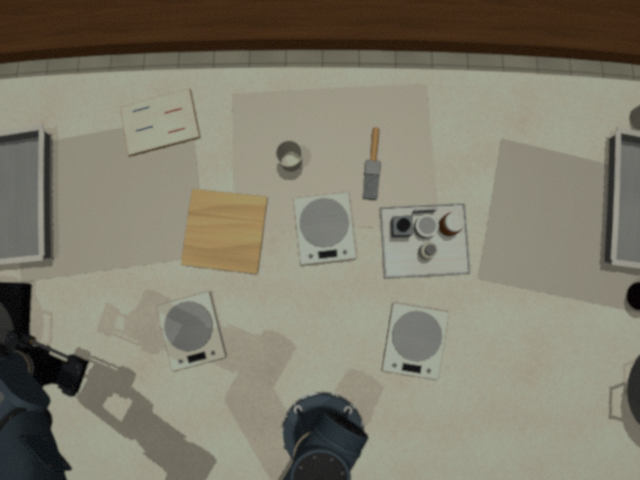

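View pics/side0.png

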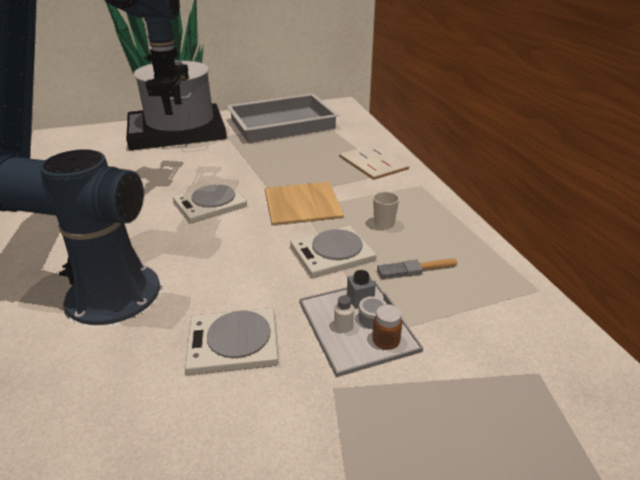

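View pics/wrist0.png

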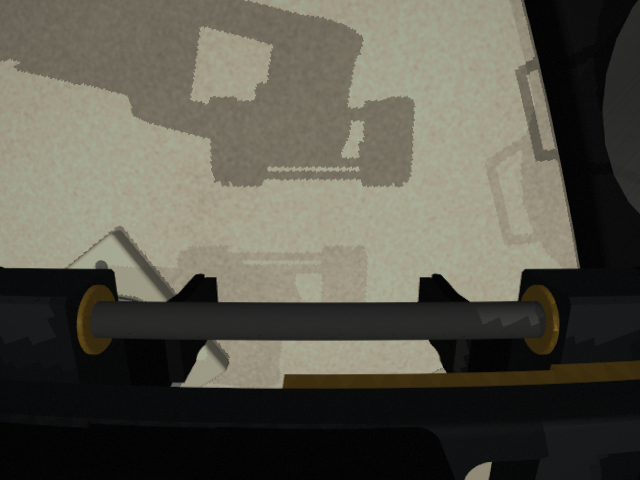

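The top picture shows three look-alike scales, at px (323,223), (190,325) and (416,335). The one at (323,223) fits, being farthest from the base at about (320,450). The rack is at (425,240), with the canister at (402,225), tin at (426,226), jar at (451,223) and bottle at (428,252). The board is at (225,231).

```bash
cat > h.py <<'E'
from rig import bot
import cv2, numpy as np
from scipy.spatial.transform import Rotation as R
def cal(n):
    c=bot.get_calibration(n); K=np.array([[c['fx'],0,c['cx']],[0,c['fy'],c['cy']],[0,0,1.]])
    return K,np.array(c['D']),np.array(c['rvec']),np.array(c['tvec'])
def p2w(n,px,z,C=None):
    K,D,rv,tv=C or cal(n); px=np.array(px,float).reshape(-1,1,2)
    u=cv2.undistortPoints(px,K,D).reshape(-1,2); Rm=cv2.Rodrigues(rv)[0]
    d=np.c_[u,np.ones(len(u))]@Rm; o=-Rm.T@tv
    return o+d*((z-o[2])/d[:,2])[:,None]
def w2p(n,P,C=None):
    K,D,rv,tv=C or cal(n); return cv2.projectPoints(np.array(P,float).reshape(-1,1,3),rv,tv,K,D)[0].reshape(-1,2)
E
python3 - <<'E'
from h import *
im=bot.capture("top")
for nm in ["jar_center","canister_center","bottle_center","tin_center","rack","board","scale_plate","cup","brush"]:
    print(nm,[(np.round(d['point'],4),round(d['p'],2)) for d in bot.find_in(nm,"top")])
bot.capture("side")
for nm in ["jar_center","canister_center","bottle_center","tin_center","board","scale_plate"]:
    print(nm,[(np.round(d['point'],4),round(d['p'],2)) for d in bot.find_in(nm,"side")])
c=im[180:295,170:480]; cv2.imwrite("pics/topc.png",cv2.resize(c[:,200:],None,fx=7,fy=5*1.0*1.0,interpolation=cv2.INTER_CUBIC)[:,:,::-1])
cv2.imwrite("pics/topd.png",cv2.resize(c[:,:200],None,fx=4,fy=4,interpolation=cv2.INTER_CUBIC)[:,:,::-1])
E
```

```text
jar_center [(array([ 0.5448, -0.3285,  0.0872]), 0.75), (array([ 0.6958, -0.1256,  0.0186]), 0.4)]
canister_center [(array([ 0.5383, -0.1949,  0.0684]), 0.9)]
bottle_center []
tin_center [(array([ 0.5408, -0.2635,  0.0486]), 0.59)]
rack [(array([ 0.4847, -0.2537,  0.0092]), 0.77)]
board [(array([0.5326, 0.2682, 0.0154]), 0.8), (array([0.737 , 0.0959, 0.0389]), 0.4)]
scale_plate [(array([0.263 , 0.3451, 0.0257]), 0.92), (array([0.5412, 0.0012, 0.0249]), 0.69), (array([ 0.2475, -0.2374,  0.0246]), 0.67), (array([ 0.4882, -0.2583,  0.0097]), 0.51)]
cup []
brush [(array([ 0.6982, -0.1283,  0.0182]), 0.67)]
jar_center [(array([ 0.5398, -0.3517,  0.0655]), 0.71)]
canister_center [(array([ 0.5276, -0.2171,  0.0603]), 0.79), (array([ 0.4724, -0.3144,  0.006 ]), 0.49)]
bottle_center [(array([ 0.4746, -0.2842,  0.0504]), 0.73)]
tin_center [(array([ 0.531 , -0.2728,  0.0524]), 0.63)]
board [(array([0.5262, 0.2539, 0.0126]), 0.97), (array([ 0.5378, -0.3498,  0.0623]), 0.33)]
scale_plate [(array([0.2612, 0.3212, 0.0195]), 0.93), (array([ 0.5335, -0.0223,  0.0204]), 0.86), (array([ 0.2393, -0.2618,  0.0238]), 0.57)]
```

View pics/topc.png

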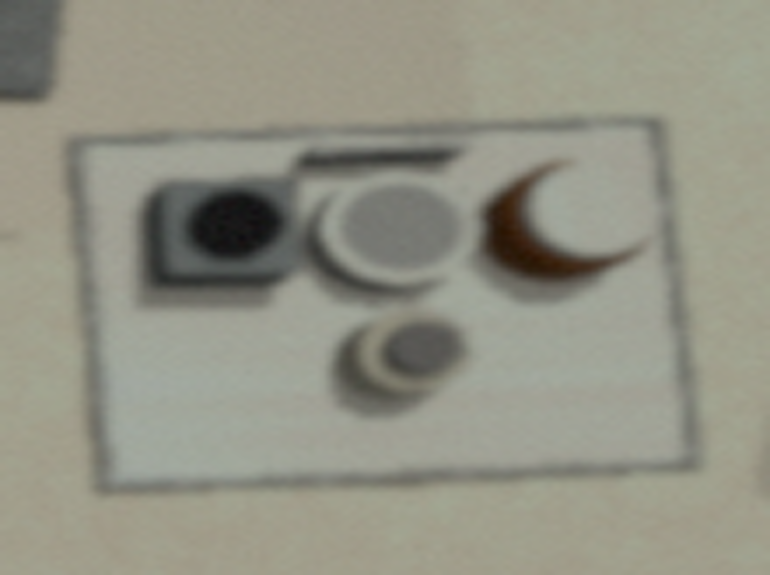

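View pics/topd.png

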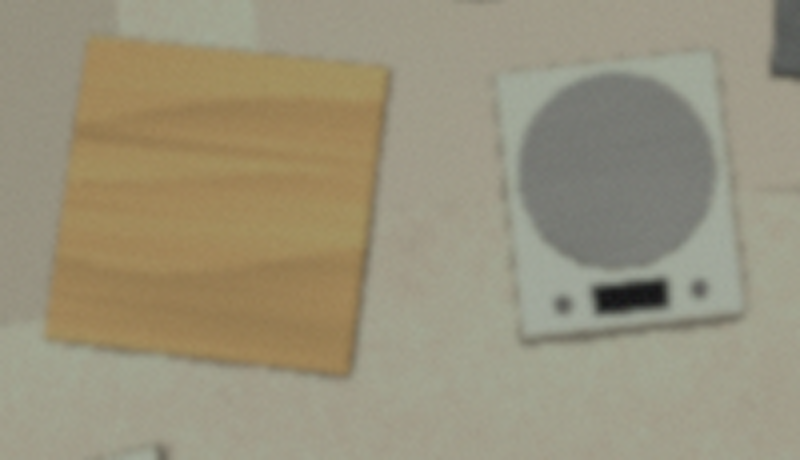

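Run:
```python
from h import *
f=lambda P,x0,fx,fy:[(x0+(x+.5)/fx-.5,180+(y+.5)/fy-.5) for x,y in P]
rk=f([(68,140),(662,118),(697,465),(100,490)],370,7,5)
for z in (0.006,0.012):
    w=p2w("top",rk,z); print("rack",w[:,:2].round(4).tolist(), w.mean(0).round(4)); 
print([np.linalg.norm(w[i]-w[(i+1)%4]).round(4) for i in range(4)])
b=p2w("top",f([(90,38),(389,67),(350,376),(46,340)],170,4,4),0.012); print("board",b[:,:2].round(4).tolist(),b.mean(0).round(4),[np.linalg.norm(b[i]-b[(i+1)%4]).round(4) for i in range(4)])
s=p2w("top",f([(617,171),(519,171),(715,171),(617,73),(617,269)],170,4,4),0.030); print("plate",s.round(4).tolist())
print("tops",p2w("top",f([(236,225),(425,348),(590,215)],370,7,5),.076+.008).round(4).tolist(), p2w("top",f([(395,232)],370,7,5),.048).round(4).tolist())
# side: tin etc
print("side plate ctr",p2w("side",[(337,244)],.03).round(4), "cap jar",p2w("side",[(388,315)],.084).round(4),"rack corners side",p2w("side",[(301,297),(369,283),(420,347),(337,369)],.012).round(4).tolist())
print("board side",p2w("side",[(266,187),(332,183),(342,213),(271,221)],.012).round(4).tolist())
```

```text
rack [[0.5963, -0.1475], [0.6111, -0.3787], [0.4231, -0.3879], [0.4087, -0.159]] [ 0.5098 -0.2683  0.006 ]
rack [[0.5952, -0.1469], [0.6099, -0.3771], [0.4228, -0.3862], [0.4084, -0.1583]] [ 0.5091 -0.2671  0.012 ]
[np.float64(0.2306), np.float64(0.1873), np.float64(0.2284), np.float64(0.1871)]
board [[0.6437, 0.3604], [0.6238, 0.1547], [0.416, 0.176], [0.4376, 0.382]] [0.5303 0.2683 0.012 ] [np.float64(0.2066), np.float64(0.2089), np.float64(0.2072), np.float64(0.2072)]
plate [[0.5513, 0.0006, 0.03], [0.5508, 0.065, 0.03], [0.5518, -0.0637, 0.03], [0.6168, 0.0012, 0.03], [0.4866, 0.0001, 0.03]]
tops [[0.5389, -0.2001, 0.084], [0.4771, -0.2677, 0.084], [0.5453, -0.3292, 0.084]] [[0.5412, -0.2647, 0.048]]
side plate ctr [[ 0.5499 -0.0041  0.03  ]] cap jar [[ 0.5447 -0.3376  0.084 ]] rack corners side [[0.4132, -0.1554, 0.012], [0.58, -0.1544, 0.012], [0.6046, -0.373, 0.012], [0.426, -0.3784, 0.012]]
board side [[0.4423, 0.3832, 0.012], [0.6494, 0.346, 0.012], [0.621, 0.1635, 0.012], [0.4154, 0.1825, 0.012]]
```

```bash
cat >> h.py <<'E'
import json,sys
def Rt(a): # jaw (tool y) world angle deg, tool pointing down
    a=np.radians(a); y=[np.cos(a),np.sin(a),0]; z=[0,0,-1]; return np.c_[np.cross(y,z),y,z]
def load():
    d=json.load(open('cmd.json')); return np.array(d['p']),d['a']
def last(row):
    "update commanded pose from the last row I sent"
    v=[float(t) for t in row.split()]; p,a=load()
    json.dump(dict(p=list(p+Rt(a)@np.array(v[:3])),a=a-v[5]),open('cmd.json','w'))
def plan(*T):
    "T: (x,y,z,a) targets -> tool-frame shifts"
    p,a=load()
    for x,y,z,an in T:
        s=Rt(a).T@(np.array([x,y,z])-p); r=a-an
        d=np.linalg.norm(s)
        print("%.4f %.4f %.4f 0 0 %.1f   rows>=%.1f"%(*s,r,max(d/.0625,abs(r)/10.7)))
def st():
    s=bot.read_state(); p,a=load(); Rm=s['tcp_rot']
    print("t %.2f pos %s cmd %s ang %.2f cmd %.2f F %s open %.1fmm tilt %.2f"%(s['time_s'],s['position'].round(4),p.round(4),np.degrees(np.arctan2(Rm[1,1],Rm[0,1])),a,s['force'].round(1),s['opening']*87,np.degrees(np.arccos(-Rm[2,2]))))
E
python3 - <<'E'
from h import *
json.dump(dict(p=[.205,.59,.223],a=70.875),open('cmd.json','w'))
st(); s=bot.read_state()
K,D,rv,tv=cal("wrist"); Rm=cv2.Rodrigues(rv)[0]; c=-Rm.T@tv
print("cam in tool",s['tcp_rot'].T@(c-s['position']), "cam axes in tool\n",(s['tcp_rot'].T@Rm.T).round(3))
plan((.42,0.1,.26,30),(.53,-.28,.26,3.2))
E
```

```text
t 1.00 pos [0.2047 0.5905 0.2226] cmd [0.205 0.59  0.223] ang 70.87 cmd 70.88 F [ 0.4 -0.2 -0.1] open 87.1mm tilt 0.00
cam in tool [ 0.06591118  0.00080874 -0.16220918] cam axes in tool
 [[ 0.001 -0.97  -0.244]
 [ 1.     0.001 -0.   ]
 [ 0.    -0.244  0.97 ]]
-0.3637 -0.3925 -0.0370 0 0 40.9   rows>=8.6
-0.5921 -0.7155 -0.0370 0 0 67.7   rows>=14.9
```

Run:
```python
from h import *
plan((.43,0.12,.23,40))
```

```text
-0.3666 -0.3703 -0.0070 0 0 30.9   rows>=8.3
```

{"name": "apply_moves", "arguments": {
  "motion": "-0.045 -0.04 0 0 0 4 0.087;-0.09 -0.08 0 0 0 8 0.087;-0.135 -0.12 0 0 0 12 0.087;-0.18 -0.16 0 0 0 16 0.087;-0.225 -0.2 0 0 0 20 0.087;-0.27 -0.24 0 0 0 24 0.087;-0.315 -0.28 0 0 0 28 0.087;-0.36 -0.32 0 0 0 32 0.087"
}}

```text
time_s: 2.0
position: [0.4411, 0.1685, 0.2229]
tcp_rot: [[-0.626, 0.78, 0.001], [0.78, 0.626, 0.0], [-0.001, 0.001, -1.0]]
force: [1.5, -0.4, 0.4]
opening: 1.001
```

Run:
```python
from h import *
last("-0.36 -0.32 0 0 0 32 0.087"); st()
plan((.53,-.37,.22,3.2))
```

```text
t 2.00 pos [0.4411 0.1685 0.2229] cmd [0.4403 0.1697 0.223 ] ang 38.74 cmd 38.88 F [ 1.5 -0.4  0.4] open 87.1mm tilt 0.07
-0.4765 -0.2689 0.0030 0 0 35.7   rows>=8.8
```

{"name": "apply_moves", "arguments": {
  "motion": "-0.054 -0.03 0 0 0 4.5 0.087;-0.108 -0.06 0 0 0 9 0.087;-0.161 -0.09 0 0 0 13.5 0.087;-0.215 -0.12 0 0 0 18 0.087;-0.269 -0.15 0 0 0 22.5 0.087;-0.322 -0.18 0 0 0 27 0.087;-0.376 -0.21 0 0 0 31.5 0.087;-0.43 -0.24 0 0 0 35.7 0.087"
}}

```text
time_s: 3.0
position: [0.5232, -0.3173, 0.2227]
tcp_rot: [[-0.052, 0.999, 0.001], [0.999, 0.052, -0.0], [-0.0, 0.001, -1.0]]
force: [1.5, -0.8, 0.7]
opening: 0.997
```

Run:
```python
from h import *
last("-0.43 -0.24 0 0 0 35.7 0.087"); st()
C=cal("wrist"); im=bot.capture("wrist"); cv2.imwrite("pics/w1.png",im[:,:,::-1]); C=cal("wrist"); st()
np.save("w1c.npy",np.array(C,dtype=object),allow_pickle=True)
for nm in ["jar_center","canister_center","bottle_center","tin_center"]:
    print(nm,[(np.round(d['point'],4),round(d['p'],2)) for d in bot.find_in(nm,"wrist")])
```

```text
t 3.00 pos [ 0.5232 -0.3173  0.2227] cmd [ 0.5233 -0.3157  0.223 ] ang 3.01 cmd 3.17 F [ 1.5 -0.8  0.7] open 86.7mm tilt 0.03
t 3.05 pos [ 0.5252 -0.3272  0.223 ] cmd [ 0.5233 -0.3157  0.223 ] ang 2.68 cmd 3.17 F [ 3.1 -5.8  0.9] open 87.0mm tilt 0.67
jar_center [(array([ 0.546 , -0.3239,  0.086 ]), 0.95)]
canister_center [(array([ 0.5426, -0.203 ,  0.0686]), 0.8)]
bottle_center [(array([ 0.479 , -0.2681,  0.0618]), 0.9)]
tin_center [(array([ 0.5479, -0.2656,  0.049 ]), 0.89)]
```

View pics/w1.png

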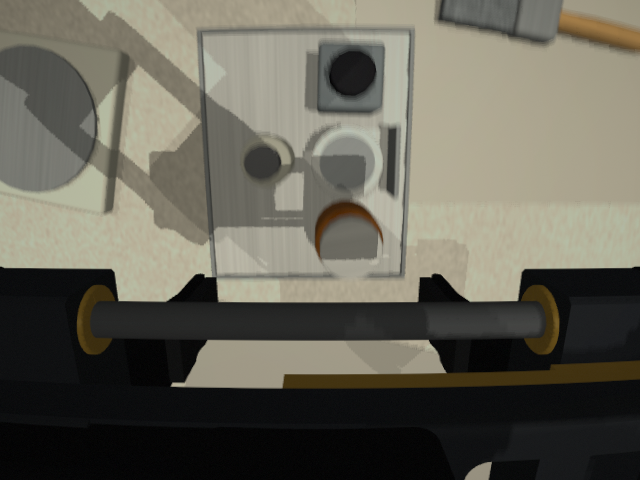

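The wrist picture shows the rack upright: canister at px (351,75), tin (346,160), bottle (265,161) and jar (349,240). The scale is at the left edge. The arm was still settling, so I'll retake it at rest for measuring.

Run:
```python
from h import *
st(); C=cal("wrist"); im=bot.capture("wrist"); cv2.imwrite("pics/w2.png",im[:,:,::-1]); st()
K,D,rv,tv=C; np.savez("w2.npz",K=K,D=D,rv=rv,tv=tv)
c=cv2.resize(im[15:285,190:425],None,fx=2.2,fy=2.2,interpolation=cv2.INTER_CUBIC); cv2.imwrite("pics/w2c.png",c[:,:,::-1])
# overlays of predicted shape outlines
th=np.linspace(0,2*np.pi,60)
o=im.copy()
def circ(x,y,r,z,col):
    P=np.c_[x+r*np.cos(th),y+r*np.sin(th),0*th+z]; q=w2p("wrist",P,C); cv2.polylines(o,[np.round(q*8).astype(int)],True,col,1,cv2.LINE_AA,3)
a=np.radians(3.2);ux=np.array([np.cos(a),np.sin(a)]);uy=np.array([-ux[1],ux[0]]);O=np.array([.509,-.267])
q=[np.r_[O+sx*.095*ux+sy*.115*uy,.012] for sx,sy in((1,1),(1,-1),(-1,-1),(-1,1))]
cv2.polylines(o,[np.round(w2p("wrist",q,C)*8).astype(int)],True,(255,0,0),1,cv2.LINE_AA,3)
for (lx,ly,r,z) in((35,0,30,.048),(-30,0,13.5,.084),(35,65,17,.084),(35,-65,25,.084)):
    c=O+lx*.001*ux+ly*.001*uy; print(lx,ly,c.round(4)); circ(c[0],c[1],r*.001,z,(255,0,0))
c=cv2.resize(o[15:285,190:425],None,fx=2.2,fy=2.2,interpolation=cv2.INTER_CUBIC); cv2.imwrite("pics/w2o.png",c[:,:,::-1])
```

```text
t 3.25 pos [ 0.5225 -0.3147  0.2221] cmd [ 0.5233 -0.3157  0.223 ] ang 3.15 cmd 3.17 F [0.  0.5 0. ] open 87.1mm tilt 0.11
t 3.30 pos [ 0.5225 -0.3138  0.2222] cmd [ 0.5233 -0.3157  0.223 ] ang 3.21 cmd 3.17 F [-0.3 -0.2 -0.4] open 87.1mm tilt 0.12
35 0 [ 0.5439 -0.265 ]
-30 0 [ 0.479  -0.2687]
35 65 [ 0.5403 -0.2001]
35 -65 [ 0.5476 -0.3299]
```

View pics/w2o.png

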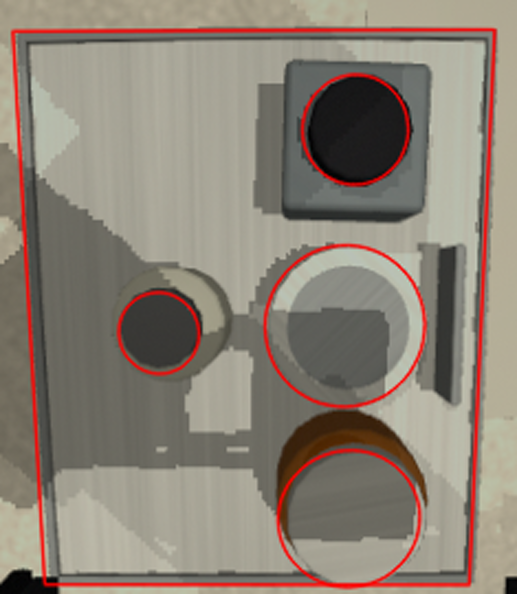

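View pics/w2c.png

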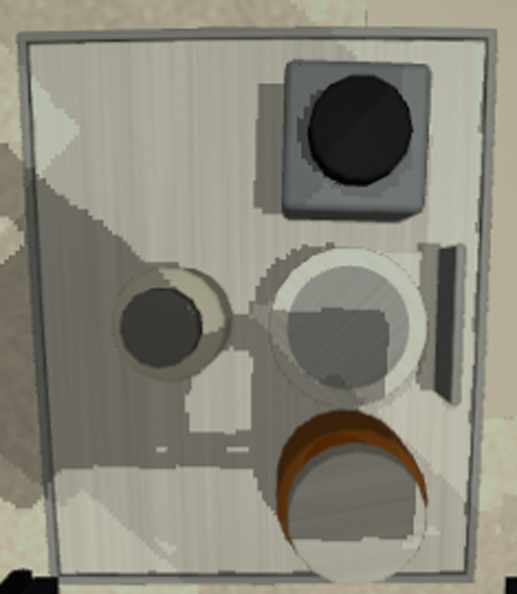

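Run:
```python
from h import *
im=cv2.imread("pics/w2.png"); cv2.imwrite("pics/w2k.png",cv2.resize(im[35:125,305:395],None,fx=6.6,fy=6.6,interpolation=cv2.INTER_CUBIC))
```

```text
(no output)
```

View pics/w2k.png

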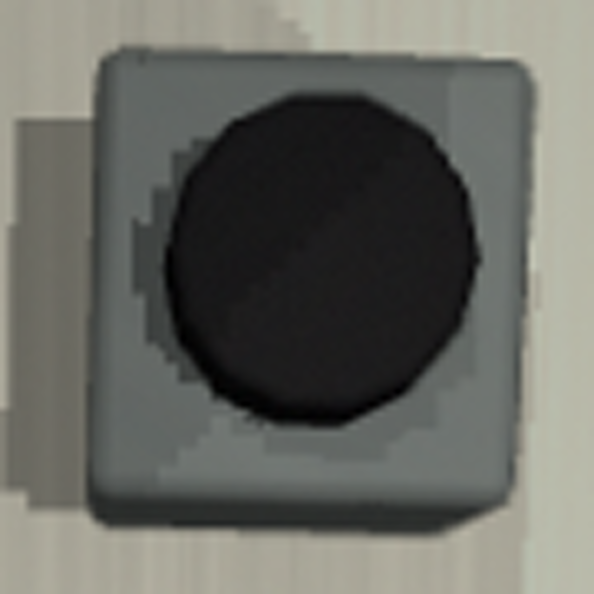

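The enlarged crop confirms the canister: square body, corners at about crop px (100,50), (532,62), (512,500) and (92,498), and a black cap.

Run:
```python
from h import *
d=np.load("w2.npz"); C=(d['K'],d['D'],d['rv'],d['tv'])
P=[(305+x/6.6-.4,35+y/6.6-.4) for x,y in((98,48),(534,60),(514,500),(92,498))]
w=p2w("wrist",P,.066,C); print(w.round(4),w.mean(0))
for i in range(4):
    e=w[(i+1)%4]-w[i]; print(np.linalg.norm(e).round(4),np.degrees(np.arctan2(e[1],e[0])).round(2))
print(p2w("wrist",[(305+320/6.6-.4,35+258/6.6-.4)],.084,C))
r=[(190+x/2.2-.3,15+y/2.2-.3) for x,y in((19,33),(496,30),(472,580),(50,580))]
w=p2w("wrist",r,.012,C);print(w.round(4),w.mean(0))
for i in range(4):
    e=w[(i+1)%4]-w[i]; print(np.linalg.norm(e).round(4),np.degrees(np.arctan2(e[1],e[0])).round(2))
plan((.550,-.3283,.12,3.2),(.550,-.3283,.0275,3.2))
```

```text
[[ 0.5166 -0.176   0.066 ]
 [ 0.5657 -0.1742  0.066 ]
 [ 0.5674 -0.2225  0.066 ]
 [ 0.5187 -0.2252  0.066 ]] [ 0.54209886 -0.19949948  0.066     ]
0.0491 2.09
0.0483 -87.92
0.0488 -176.82
0.0492 92.43
[[ 0.54175978 -0.20010202  0.084     ]]
[[ 0.4104 -0.1582  0.012 ]
 [ 0.5982 -0.1471  0.012 ]
 [ 0.6115 -0.3744  0.012 ]
 [ 0.4231 -0.385   0.012 ]] [ 0.51079244 -0.26618661  0.012     ]
0.1881 3.37
0.2277 -86.65
0.1887 -176.76
0.2272 93.21
-0.0141 0.0259 0.1030 0 0 -0.0   rows>=1.7
-0.0141 0.0259 0.1955 0 0 -0.0   rows>=3.2
```

{"name": "apply_moves", "arguments": {
  "motion": "-0.013 0.0265 0.02 0 0 0 0.08;-0.013 0.0265 0.07 0 0 0 0.08;-0.013 0.0265 0.12 0 0 0 0.08;-0.013 0.0265 0.16 0 0 0 0.08;-0.013 0.0265 0.185 0 0 0 0.08;-0.013 0.0265 0.1955 0 0 0 0.08;-0.013 0.0265 0.1955 0 0 0 0.08;-0.013 0.0265 0.1955 0 0 0 0.05"
}}

```text
time_s: 4.3
position: [0.5511, -0.3269, 0.0285]
tcp_rot: [[-0.056, 0.998, 0.002], [0.998, 0.056, -0.002], [-0.002, 0.002, -1.0]]
force: [0.0, 0.2, 0.1]
opening: 0.869
```

Run:
```python
from h import *
last("-0.013 0.0265 0.1955 0 0 0 0.05"); st()
```

```text
t 4.30 pos [ 0.5511 -0.3269  0.0285] cmd [ 0.5505 -0.3272  0.0275] ang 3.21 cmd 3.17 F [0.  0.2 0.1] open 75.6mm tilt 0.15
```

{"name": "apply_moves", "arguments": {
  "motion": "0 0 0 0 0 0 0.04;0 0 0 0 0 0 0.04;0 0 0 0 0 0 0.04;0 0 0 0 0 0 0.04;0 0 0 0 0 0 0.04;0 0 -0.01 0 0 0 0.04;0 0 -0.04 0 0 0 0.04;0 0 -0.09 0 0 0 0.04"
}}

```text
time_s: 5.3
position: [0.5486, -0.3252, 0.1155]
tcp_rot: [[-0.055, 0.998, -0.005], [0.998, 0.055, 0.004], [0.005, -0.004, -1.0]]
force: [-0.0, 0.0, -3.1]
opening: 0.656
```

Run:
```python
from h import *
last("0 0 -0.09 0 0 0 0.04"); st()
plan((.53,-.2,.2,0),(.55,.05,.2,0),(.575,.215,.2,-3),(.575,.215,.032,-3))
```

```text
t 5.30 pos [ 0.5486 -0.3252  0.1155] cmd [ 0.5505 -0.3272  0.1175] ang 3.16 cmd 3.17 F [-0.   0.  -3.1] open 57.1mm tilt 0.36
0.1281 -0.0134 -0.0825 0 0 3.2   rows>=2.4
0.3766 0.0204 -0.0825 0 0 3.2   rows>=6.2
0.5400 0.0545 -0.0825 0 0 6.2   rows>=8.8
0.5400 0.0545 0.0855 0 0 6.2   rows>=8.8
```

{"name": "apply_moves", "arguments": {
  "motion": "0.04 0.004 -0.03 0 0 1 0.04;0.1 0.01 -0.065 0 0 2 0.04;0.16 0.016 -0.08 0 0 3 0.04;0.22 0.022 -0.08 0 0 4 0.04;0.28 0.028 -0.08 0 0 5 0.04;0.34 0.034 -0.08 0 0 6 0.04;0.4 0.04 -0.08 0 0 6 0.04;0.46 0.046 -0.08 0 0 6 0.04"
}}

```text
time_s: 6.3
position: [0.5701, 0.1373, 0.1968]
tcp_rot: [[0.049, 0.999, -0.001], [0.999, -0.049, 0.0], [0.0, -0.001, -1.0]]
force: [1.1, -0.8, -2.5]
opening: 0.655
```

Run:
```python
from h import *
last("0.46 0.046 -0.08 0 0 6 0.04"); st()
plan((.575,.215,.19,-2.8),(.575,.215,.0325,-2.8))
```

```text
t 6.30 pos [0.5701 0.1373 0.1968] cmd [0.571  0.1347 0.1975] ang -2.83 cmd -2.83 F [ 1.1 -0.8 -2.5] open 56.9mm tilt 0.04
0.0804 0.0001 0.0075 0 0 -0.0   rows>=1.3
0.0804 0.0001 0.1650 0 0 -0.0   rows>=2.9
```

{"name": "apply_moves", "arguments": {
  "motion": "0.05 0 0.01 0 0 0 0.04;0.074 0 0.05 0 0 0 0.04;0.08 0 0.1 0 0 0 0.04;0.08 0 0.14 0 0 0 0.04;0.08 0 0.158 0 0 0 0.04;0.08 0 0.165 0 0 0 0.04;0.08 0 0.165 0 0 0 0.04;0.08 0 0.165 0 0 0 0.075"
}}

```text
time_s: 7.3
position: [0.5765, 0.2152, 0.0339]
tcp_rot: [[0.05, 0.999, 0.004], [0.999, -0.05, 0.001], [0.001, 0.004, -1.0]]
force: [-0.7, 0.7, 0.1]
opening: 0.707
```

Run:
```python
from h import *
last("0.08 0 0.165 0 0 0 0.075"); st()
plan((.5419,-.1998,.2,2.6))
```

```text
t 7.30 pos [0.5765 0.2152 0.0339] cmd [0.5749 0.2146 0.0325] ang -2.85 cmd -2.83 F [-0.7  0.7  0.1] open 61.5mm tilt 0.25
-0.4155 -0.0125 -0.1675 0 0 -5.4   rows>=7.2
```

{"name": "apply_moves", "arguments": {
  "motion": "0 0 0 0 0 0 0.08;0 0 0 0 0 0 0.08;0 0 -0.04 0 0 0 0.08;0 0 -0.09 0 0 0 0.08;-0.04 -0.001 -0.14 0 0 0 0.08;-0.1 -0.003 -0.165 0 0 -1 0.08;-0.16 -0.005 -0.165 0 0 -2 0.08;-0.22 -0.007 -0.165 0 0 -3 0.08"
}}

```text
time_s: 8.3
position: [0.557, -0.0061, 0.1983]
tcp_rot: [[-0.004, 1.0, 0.003], [1.0, 0.004, -0.001], [-0.001, 0.003, -1.0]]
force: [-0.1, -1.0, -0.3]
opening: 0.919
```

Run:
```python
from h import *
last("-0.22 -0.007 -0.165 0 0 -3 0.08"); st()
plan((.5419,-.1998,.2,2.6),(.5419,-.1998,.0275,2.6))
```

```text
t 8.30 pos [ 0.557  -0.0061  0.1983] cmd [ 0.5571 -0.0048  0.1975] ang 0.25 cmd 0.17 F [-0.1 -1.  -0.3] open 79.9mm tilt 0.16
-0.1949 -0.0158 -0.0025 0 0 -2.4   rows>=3.1
-0.1949 -0.0158 0.1700 0 0 -2.4   rows>=4.1
```

{"name": "apply_moves", "arguments": {
  "motion": "-0.06 -0.005 0 0 0 -1 0.075;-0.12 -0.01 0 0 0 -2 0.075;-0.17 -0.014 0.01 0 0 -2.4 0.075;-0.19 -0.0155 0.04 0 0 -2.4 0.075;-0.195 -0.016 0.085 0 0 -2.4 0.075;-0.195 -0.016 0.13 0 0 -2.4 0.075;-0.195 -0.016 0.16 0 0 -2.4 0.075;-0.195 -0.016 0.17 0 0 -2.4 0.075"
}}

```text
time_s: 9.3
position: [0.5403, -0.1989, 0.0254]
tcp_rot: [[-0.045, 0.999, -0.003], [0.999, 0.045, 0.002], [0.002, -0.003, -1.0]]
force: [-0.5, -0.1, 0.4]
opening: 0.862
```

Run:
```python
from h import *
last("-0.195 -0.016 0.17 0 0 -2.4 0.075"); st()
```

```text
t 9.30 pos [ 0.5403 -0.1989  0.0254] cmd [ 0.5417 -0.1999  0.0275] ang 2.56 cmd 2.57 F [-0.5 -0.1  0.4] open 75.0mm tilt 0.19
```

{"name": "apply_moves", "arguments": {
  "motion": "0 0 0 0 0 0 0.035;0 0 0 0 0 0 0.035;0 0 0 0 0 0 0.035;0 0 0 0 0 0 0.035;0 0 0 0 0 0 0.035;0 0 0 0 0 0 0.035;0 0 -0.01 0 0 0 0.035;0 0 -0.04 0 0 0 0.035"
}}

```text
time_s: 10.3
position: [0.5398, -0.1984, 0.0661]
tcp_rot: [[-0.045, 0.999, -0.004], [0.999, 0.045, 0.003], [0.003, -0.004, -1.0]]
force: [-0.4, -0.3, -1.4]
opening: 0.576
```

Run:
```python
from h import *
last("0 0 -0.04 0 0 0 0.035"); st()
plan((.555,.29,.2,-2.8),(.575,.315,.2,-2.8))
```

```text
t 10.30 pos [ 0.5398 -0.1984  0.0661] cmd [ 0.5417 -0.1999  0.0675] ang 2.57 cmd 2.57 F [-0.4 -0.3 -1.4] open 50.1mm tilt 0.28
0.4888 0.0353 -0.1325 0 0 5.4   rows>=8.1
0.5129 0.0564 -0.1325 0 0 5.4   rows>=8.5
```

{"name": "apply_moves", "arguments": {
  "motion": "0 0 -0.055 0 0 0 0.035;0.05 0.003 -0.09 0 0 1 0.035;0.11 0.008 -0.11 0 0 2 0.035;0.17 0.014 -0.12 0 0 3 0.035;0.23 0.021 -0.12 0 0 4 0.035;0.29 0.028 -0.12 0 0 5 0.035;0.35 0.036 -0.12 0 0 5.4 0.035;0.41 0.044 -0.12 0 0 5.4 0.035"
}}

```text
time_s: 11.3
position: [0.5663, 0.2141, 0.187]
tcp_rot: [[0.049, 0.999, -0.001], [0.999, -0.049, -0.0], [-0.0, -0.001, -1.0]]
force: [0.7, 0.5, -2.5]
opening: 0.571
```

Run:
```python
from h import *
last("0.41 0.044 -0.12 0 0 5.4 0.035"); st()
plan((.575,.315,.18,-2.8),(.575,.315,.0325,-2.8))
```

```text
t 11.30 pos [0.5663 0.2141 0.187 ] cmd [0.5672 0.2117 0.1875] ang -2.82 cmd -2.83 F [ 0.7  0.5 -2.5] open 49.7mm tilt 0.04
0.1036 0.0027 0.0075 0 0 -0.0   rows>=1.7
0.1036 0.0027 0.1550 0 0 -0.0   rows>=3.0
```

{"name": "apply_moves", "arguments": {
  "motion": "0.05 0.001 0 0 0 0 0.035;0.09 0.002 0.01 0 0 0 0.035;0.1035 0.0025 0.05 0 0 0 0.035;0.1035 0.0025 0.1 0 0 0 0.035;0.1035 0.0025 0.138 0 0 0 0.035;0.1035 0.0025 0.155 0 0 0 0.035;0.1035 0.0025 0.155 0 0 0 0.035;0.1035 0.0025 0.155 0 0 0 0.07"
}}

```text
time_s: 12.3
position: [0.5755, 0.3157, 0.0333]
tcp_rot: [[0.049, 0.999, 0.002], [0.999, -0.049, 0.001], [0.001, 0.002, -1.0]]
force: [-0.0, -0.4, 0.6]
opening: 0.62
```

Run:
```python
from h import *
last("0.1035 0.0025 0.155 0 0 0 0.07"); st()
plan((.575,.315,.2,-2.8),(.55,.0,.2,-43),(.48,-.2678,.2,-86.8))
```

```text
t 12.30 pos [0.5755 0.3157 0.0333] cmd [0.5748 0.3149 0.0325] ang -2.83 cmd -2.83 F [-0.  -0.4  0.6] open 53.9mm tilt 0.14
0.0001 0.0002 -0.1675 0 0 -0.0   rows>=2.7
-0.3158 -0.0092 -0.1675 0 0 40.2   rows>=5.7
-0.5867 -0.0660 -0.1675 0 0 84.0   rows>=9.8
```

{"name": "apply_moves", "arguments": {
  "motion": "0 0 0 0 0 0 0.075;0 0 0 0 0 0 0.075;0 0 -0.05 0 0 0 0.075;0 0 -0.11 0 0 0 0.075;-0.03 0 -0.16 0 0 10 0.075;-0.09 -0.003 -0.1675 0 0 20 0.075;-0.15 -0.006 -0.1675 0 0 30 0.075;-0.21 -0.009 -0.1675 0 0 40 0.075"
}}

```text
time_s: 13.3
position: [0.5551, 0.1045, 0.2005]
tcp_rot: [[0.683, 0.73, 0.002], [0.73, -0.683, -0.0], [0.001, 0.002, -1.0]]
force: [1.0, -0.2, -0.5]
opening: 0.862
```

Run:
```python
from h import *
last("-0.21 -0.009 -0.1675 0 0 40 0.075"); st()
plan((.48,-.2678,.2,-86.8))
```

```text
t 13.30 pos [0.5551 0.1045 0.2005] cmd [0.5555 0.1056 0.2   ] ang -43.11 cmd -42.83 F [ 1.  -0.2 -0.5] open 75.0mm tilt 0.12
-0.3252 0.1985 0.0000 0 0 44.0   rows>=6.1
```

{"name": "apply_moves", "arguments": {
  "motion": "-0.045 0.0275 0 0 0 8 0.07;-0.095 0.058 0 0 0 16 0.07;-0.145 0.0885 0 0 0 24 0.07;-0.195 0.119 0 0 0 32 0.07;-0.245 0.1495 0 0 0 40 0.07;-0.29 0.177 0 0 0 44 0.07;-0.32 0.195 0 0 0 44 0.07;-0.325 0.1985 0 0 0 44 0.07"
}}

```text
time_s: 14.3
position: [0.4795, -0.2697, 0.1999]
tcp_rot: [[0.999, 0.052, 0.001], [0.052, -0.999, -0.001], [0.001, 0.001, -1.0]]
force: [-0.0, 0.9, 0.5]
opening: 0.803
```

Run:
```python
from h import *
last("-0.325 0.1985 0 0 0 44 0.07"); st()
im=bot.capture("top"); cv2.imwrite("pics/t2.png",im[170:300,160:480][:,:,::-1].repeat(2,0).repeat(2,1))
plan((.48,-.2678,.0275,-86.8))
```

```text
t 14.30 pos [ 0.4795 -0.2697  0.1999] cmd [ 0.4801 -0.2677  0.2   ] ang -87.03 cmd -86.83 F [-0.   0.9  0.5] open 69.9mm tilt 0.09
-0.0001 0.0001 0.1725 0 0 -0.0   rows>=2.8
```

View pics/t2.png

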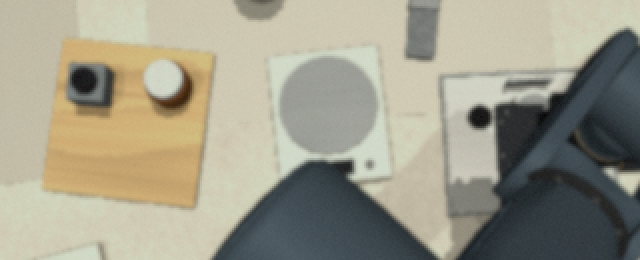

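The top crop shows the canister (88,83) and jar (166,80) standing on the board. The canister's dark disc is now bare at (480,117).

{"name": "apply_moves", "arguments": {
  "motion": "0 0 0.05 0 0 0 0.07;0 0 0.1 0 0 0 0.07;0 0 0.14 0 0 0 0.07;0 0 0.165 0 0 0 0.07;0 0 0.1725 0 0 0 0.07;0 0 0.1725 0 0 0 0.03;0 0 0.1725 0 0 0 0.03;0 0 0.1725 0 0 0 0.03"
}}

```text
time_s: 15.35
position: [0.4805, -0.2676, 0.0282]
tcp_rot: [[0.998, 0.056, 0.002], [0.056, -0.998, -0.001], [0.002, 0.002, -1.0]]
force: [0.3, -0.3, -0.6]
opening: 0.546
```

{"name": "apply_moves", "arguments": {
  "motion": "0 0 0 0 0 0 0.03;0 0 0 0 0 0 0.03;0 0 0 0 0 0 0.03;0 0 0 0 0 0 0.03;0 0 -0.01 0 0 0 0.03;0 0 -0.04 0 0 0 0.03;0 0 -0.09 0 0 0 0.03;0 0 -0.14 0 0 0 0.03"
}}

```text
time_s: 16.35
position: [0.4792, -0.2668, 0.1682]
tcp_rot: [[0.998, 0.055, -0.001], [0.055, -0.998, 0.001], [-0.001, -0.001, -1.0]]
force: [0.7, -1.0, -1.8]
opening: 0.472
```

Run:
```python
from h import *
last("0 0 0.1725 0 0 0 0.03");last("0 0 -0.14 0 0 0 0.03"); st()
plan((.475,.265,.2,-92.8),)
```

```text
t 16.35 pos [ 0.4792 -0.2668  0.1682] cmd [ 0.4801 -0.2677  0.1675] ang -86.83 cmd -86.83 F [ 0.7 -1.  -1.8] open 41.1mm tilt 0.10
0.0244 -0.5321 -0.0325 0 0 6.0   rows>=8.5
```

{"name": "apply_moves", "arguments": {
  "motion": "0.002 -0.04 -0.02 0 0 1 0.03;0.005 -0.1 -0.025 0 0 2 0.03;0.008 -0.16 -0.025 0 0 3 0.03;0.011 -0.22 -0.025 0 0 4 0.03;0.014 -0.28 -0.025 0 0 5 0.03;0.017 -0.34 -0.025 0 0 6 0.03;0.02 -0.4 -0.025 0 0 6 0.03;0.022 -0.46 -0.025 0 0 6 0.03"
}}

```text
time_s: 17.35
position: [0.4758, 0.1951, 0.1923]
tcp_rot: [[0.999, -0.049, 0.0], [-0.049, -0.999, -0.0], [0.0, 0.0, -1.0]]
force: [0.7, 0.0, -1.2]
opening: 0.475
```

Run:
```python
from h import *
last("0.022 -0.46 -0.025 0 0 6 0.03"); st()
plan((.475,.265,.0325,-92.8),)
```

```text
t 17.35 pos [0.4758 0.1951 0.1923] cmd [0.4766 0.1928 0.1925] ang -92.83 cmd -92.83 F [ 0.7  0.  -1.2] open 41.3mm tilt 0.01
-0.0052 -0.0720 0.1600 0 0 -0.0   rows>=2.8
```

{"name": "apply_moves", "arguments": {
  "motion": "-0.003 -0.04 0 0 0 0 0.03;-0.005 -0.067 0.02 0 0 0 0.03;-0.005 -0.072 0.065 0 0 0 0.03;-0.005 -0.072 0.11 0 0 0 0.03;-0.005 -0.072 0.145 0 0 0 0.03;-0.005 -0.072 0.16 0 0 0 0.03;-0.005 -0.072 0.16 0 0 0 0.03;-0.005 -0.072 0.16 0 0 0 0.06"
}}

```text
time_s: 18.35
position: [0.4757, 0.2657, 0.0329]
tcp_rot: [[0.999, -0.049, 0.002], [-0.049, -0.999, 0.001], [0.002, -0.001, -1.0]]
force: [-0.0, -0.7, -1.1]
opening: 0.525
```

Run:
```python
from h import *
last("-0.005 -0.072 0.16 0 0 0 0.06"); st()
plan((.5455,-.2648,.2,-86.8),)
```

```text
t 18.35 pos [0.4757 0.2657 0.0329] cmd [0.4752 0.265  0.0325] ang -92.83 cmd -92.83 F [-0.  -0.7 -1.1] open 45.7mm tilt 0.11
0.0964 0.5257 -0.1675 0 0 -6.0   rows>=9.0
```

{"name": "apply_moves", "arguments": {
  "motion": "0 0 0 0 0 0 0.07;0 0 0 0 0 0 0.07;0 0 -0.05 0 0 0 0.07;0 0 -0.11 0 0 0 0.07;0 0.04 -0.16 0 0 -1 0.08;0 0.1 -0.17 0 0 -2 0.08;0 0.16 -0.17 0 0 -3 0.08;0 0.22 -0.17 0 0 -4 0.08"
}}

```text
time_s: 19.35
position: [0.464, 0.0441, 0.2029]
tcp_rot: [[1.0, 0.022, 0.002], [0.022, -1.0, -0.0], [0.002, 0.0, -1.0]]
force: [0.6, -0.3, -0.3]
opening: 0.916
```

{"name": "apply_moves", "arguments": {
  "motion": "0 0.06 0 0 0 -1 0.08;0 0.12 0 0 0 -2 0.08;0 0.18 0 0 0 -2 0.08;0 0.235 0 0 0 -2 0.08;0 0.275 0 0 0 -2 0.08;0 0.295 0 0 0 -2 0.08;0 0.305 0 0 0 -2 0.08;0 0.305 0 0 0 -2 0.08"
}}

```text
time_s: 20.35
position: [0.4702, -0.2584, 0.202]
tcp_rot: [[0.998, 0.056, -0.0], [0.056, -0.998, 0.001], [-0.0, -0.001, -1.0]]
force: [-0.2, 0.2, 0.2]
opening: 0.917
```

Run:
```python
from h import *
last("0 0.22 -0.17 0 0 -4 0.08"); last("0 0.305 0 0 0 -2 0.08"); st()
bot.find_in("tin_center","top");bot.find_in("tin_center","top")
st(); C=cal("wrist"); im=bot.capture("wrist"); K,D,rv,tv=C; np.savez("w3.npz",K=K,D=D,rv=rv,tv=tv)
cv2.imwrite("pics/w3.png",im[:,:,::-1]); st()
th=np.linspace(0,2*np.pi,60); o=im.copy()
for x,y,r,z,col in((.5455,-.2648,.03,.048,(255,0,0)),(.5455,-.2648,.03,.008,(255,0,0)),(.5505,-.3272,.03,.008,(0,255,0)),(.5417,-.1999,.03,.008,(0,255,0)),(.4801,-.2677,.03,.008,(0,255,0))):
    P=np.c_[x+r*np.cos(th),y+r*np.sin(th),0*th+z]; q=w2p("wrist",P,C); cv2.polylines(o,[np.round(q*8).astype(int)],True,col,1,cv2.LINE_AA,3)
cv2.imwrite("pics/w3o.png",cv2.resize(o[0:330,150:500],None,fx=1.8,fy=1.8,interpolation=cv2.INTER_CUBIC)[:,:,::-1])
```

```text
t 20.35 pos [ 0.4702 -0.2584  0.202 ] cmd [ 0.4706 -0.2597  0.2025] ang -86.81 cmd -86.83 F [-0.2  0.2  0.2] open 79.8mm tilt 0.05
t 20.45 pos [ 0.4701 -0.2576  0.202 ] cmd [ 0.4706 -0.2597  0.2025] ang -86.75 cmd -86.83 F [-0.3 -0.3 -1.2] open 79.9mm tilt 0.08
t 20.50 pos [ 0.4702 -0.2575  0.202 ] cmd [ 0.4706 -0.2597  0.2025] ang -86.73 cmd -86.83 F [ 0.8 -0.1 -0.5] open 80.0mm tilt 0.06
```

View pics/w3o.png

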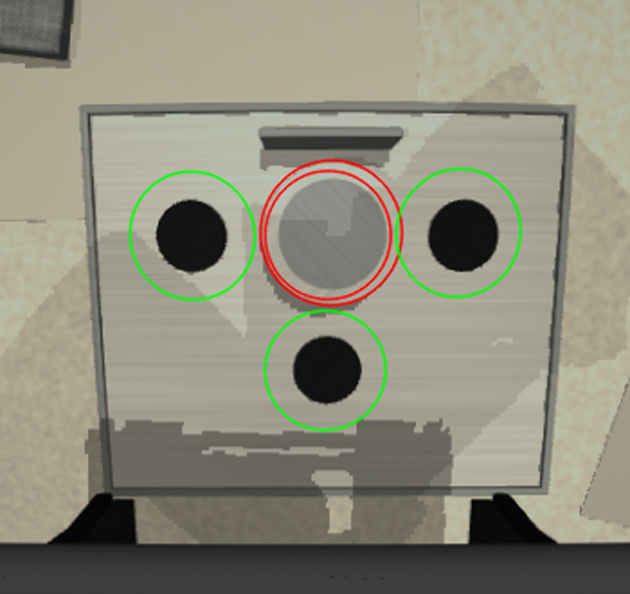

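The wrist picture shows the bare dark discs at crop px (191,236) canister, (327,370) bottle and (463,236) jar. They sit within about 2 mm of my grasp poses. The tin, at (331,233), is clear on all sides, so I'm grasping it now.

Run:
```python
from h import *
plan((.5455,-.2650,.2,-86.8),(.5455,-.2650,.0175,-86.8))
```

```text
0.0745 0.0095 0.0025 0 0 -0.0   rows>=1.2
0.0745 0.0095 0.1850 0 0 -0.0   rows>=3.2
```

{"name": "apply_moves", "arguments": {
  "motion": "0.045 0.006 0 0 0 0 0.08;0.0745 0.0095 0.02 0 0 0 0.08;0.0745 0.0095 0.07 0 0 0 0.08;0.0745 0.0095 0.12 0 0 0 0.08;0.0745 0.0095 0.16 0 0 0 0.08;0.0745 0.0095 0.18 0 0 0 0.08;0.0745 0.0095 0.185 0 0 0 0.08;0.0745 0.0095 0.185 0 0 0 0.045"
}}

```text
time_s: 21.5
position: [0.546, -0.2648, 0.018]
tcp_rot: [[0.998, 0.056, 0.001], [0.056, -0.998, -0.001], [0.001, 0.001, -1.0]]
force: [-0.7, 1.1, -0.4]
opening: 0.869
```

Run:
```python
from h import *
last("0.0745 0.0095 0.185 0 0 0 0.045"); st()
```

```text
t 21.50 pos [ 0.546  -0.2648  0.018 ] cmd [ 0.5455 -0.265   0.0175] ang -86.81 cmd -86.83 F [-0.7  1.1 -0.4] open 75.6mm tilt 0.10
```

{"name": "apply_moves", "arguments": {
  "motion": "0 0 0 0 0 0 0.045;0 0 0 0 0 0 0.045;0 0 0 0 0 0 0.045;0 0 0 0 0 0 0.045;0 0 0 0 0 0 0.045;0 0 -0.01 0 0 0 0.045;0 0 -0.04 0 0 0 0.045;0 0 -0.09 0 0 0 0.045"
}}

```text
time_s: 22.5
position: [0.5435, -0.2633, 0.1062]
tcp_rot: [[0.998, 0.055, -0.005], [0.055, -0.998, 0.003], [-0.004, -0.004, -1.0]]
force: [0.6, 0.5, -1.0]
opening: 0.68
```

Run:
```python
from h import *
last("0 0 -0.09 0 0 0 0.045"); st()
plan((.551,-.0015,.15,-86.8),)
```

```text
t 22.50 pos [ 0.5435 -0.2633  0.1062] cmd [ 0.5455 -0.265   0.1075] ang -86.84 cmd -86.83 F [ 0.6  0.5 -1. ] open 59.2mm tilt 0.33
0.0201 -0.2628 -0.0425 0 0 -0.0   rows>=4.3
```

Run:
```python
from h import *
plan((.46,0,.2,-86.8),)
```

```text
-0.0707 -0.2694 -0.0925 0 0 -0.0   rows>=4.7
```

{"name": "apply_moves", "arguments": {
  "motion": "0 -0.02 -0.05 0 0 0 0.045;-0.02 -0.07 -0.09 0 0 0 0.045;-0.04 -0.13 -0.0925 0 0 0 0.045;-0.06 -0.19 -0.0925 0 0 0 0.045;-0.07 -0.235 -0.0925 0 0 0 0.045;-0.07 -0.255 -0.0925 0 0 0 0.045;-0.07 -0.26 -0.0925 0 0 0 0.045;-0.07 -0.26 -0.0925 0 0 0 0.045"
}}

```text
time_s: 23.5
position: [0.4612, -0.0091, 0.1997]
tcp_rot: [[0.998, 0.056, 0.0], [0.056, -0.998, -0.0], [0.0, 0.0, -1.0]]
force: [0.4, -0.5, -1.7]
opening: 0.679
```

Run:
```python
from h import *
last("-0.07 -0.26 -0.0925 0 0 0 0.045"); st()
bot.find_in("scale_plate","top");bot.find_in("scale_plate","top")
st(); C=cal("wrist"); im=bot.capture("wrist"); K,D,rv,tv=C; np.savez("w4.npz",K=K,D=D,rv=rv,tv=tv)
cv2.imwrite("pics/w4.png",im[:,:,::-1]); st()
th=np.linspace(0,2*np.pi,60); o=im.copy()
for x,y,r,z,col in((.5513,0,.065,.03,(255,0,0)),):
    P=np.c_[x+r*np.cos(th),y+r*np.sin(th),0*th+z]; q=w2p("wrist",P,C); cv2.polylines(o,[np.round(q*8).astype(int)],True,col,1,cv2.LINE_AA,3)
cv2.imwrite("pics/w4o.png",cv2.resize(o[0:330,150:500],None,fx=1.8,fy=1.8,interpolation=cv2.INTER_CUBIC)[:,:,::-1])
```

```text
t 23.50 pos [ 0.4612 -0.0091  0.1997] cmd [ 0.4612 -0.0093  0.2   ] ang -86.81 cmd -86.83 F [ 0.4 -0.5 -1.7] open 59.1mm tilt 0.03
t 23.60 pos [ 0.4614 -0.0098  0.1996] cmd [ 0.4612 -0.0093  0.2   ] ang -86.89 cmd -86.83 F [ 1.2  0.5 -2.1] open 59.8mm tilt 0.03
t 23.65 pos [ 0.4614 -0.0098  0.1995] cmd [ 0.4612 -0.0093  0.2   ] ang -86.90 cmd -86.83 F [ 0.3  0.4 -1.7] open 59.5mm tilt 0.02
```

View pics/w4o.png

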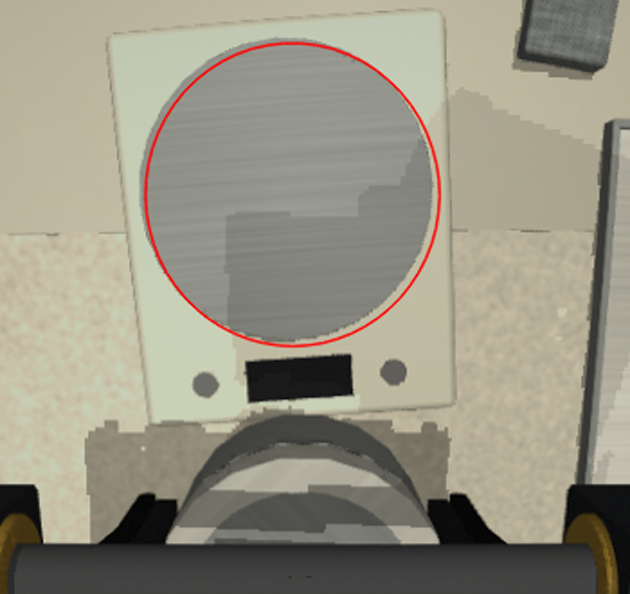

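This is the farthest scale, and its plate is centred at crop px (286,189). That is about 2 to 3 mm from the top camera's estimate, so I'm using (0.553, 0.002). The tin is held at the bottom of the picture.

Run:
```python
from h import *
plan((.553,.002,.2,-86.8),(.553,.002,.040,-86.8))
```

```text
0.0923 -0.0062 0.0000 0 0 -0.0   rows>=1.5
0.0923 -0.0062 0.1600 0 0 -0.0   rows>=3.0
```

{"name": "apply_moves", "arguments": {
  "motion": "0.05 -0.004 0 0 0 0 0.045;0.08 -0.006 0.01 0 0 0 0.045;0.091 -0.0065 0.05 0 0 0 0.045;0.091 -0.0065 0.1 0 0 0 0.045;0.091 -0.0065 0.14 0 0 0 0.045;0.091 -0.0065 0.155 0 0 0 0.045;0.091 -0.0065 0.16 0 0 0 0.045;0.091 -0.0065 0.16 0 0 0 0.045"
}}

```text
time_s: 24.65
position: [0.5524, 0.002, 0.0409]
tcp_rot: [[0.999, 0.055, 0.002], [0.055, -0.999, -0.001], [0.002, 0.001, -1.0]]
force: [0.1, -0.7, -1.7]
opening: 0.681
```

Run:
```python
from h import *
last("0.091 -0.0065 0.16 0 0 0 0.045"); st()
```

```text
t 24.65 pos [0.5524 0.002  0.0409] cmd [0.5517 0.0022 0.04  ] ang -86.86 cmd -86.83 F [ 0.1 -0.7 -1.7] open 59.3mm tilt 0.13
```

{"name": "apply_moves", "arguments": {
  "motion": "0 0 0.001 0 0 0 0.045;0 0 0.0015 0 0 0 0.045;0 0 0.0015 0 0 0 0.045;0 0 0.0015 0 0 0 0.08;0 0 0.0015 0 0 0 0.08;0 0 0.0015 0 0 0 0.08;0 0 0.0015 0 0 0 0.08;0 0 -0.03 0 0 0 0.08"
}}

```text
time_s: 25.65
position: [0.5495, 0.003, 0.0677]
tcp_rot: [[0.998, 0.055, -0.006], [0.055, -0.998, 0.001], [-0.006, -0.001, -1.0]]
force: [-0.5, 0.4, 0.2]
opening: 0.916
```

Run:
```python
from h import *
last("0 0 -0.03 0 0 0 0.08"); st()
plan((.54,.0,.12,-86.8),(.475,.265,.2,-92.8))
```

```text
t 25.65 pos [0.5495 0.003  0.0677] cmd [0.5517 0.0022 0.07  ] ang -86.83 cmd -86.83 F [-0.5  0.4  0.2] open 79.7mm tilt 0.34
-0.0118 0.0016 -0.0500 0 0 -0.0   rows>=0.8
-0.0620 -0.2666 -0.1300 0 0 6.0   rows>=4.8
```

{"name": "apply_moves", "arguments": {
  "motion": "0 0 -0.05 0 0 0 0.08;0 0 -0.1 0 0 0 0.08;-0.04 0 -0.13 0 0 0 0.08;-0.08 0 -0.13 0 0 0 0.08;-0.09 0 -0.13 0 0 0 0.08;-0.09 0 -0.13 0 0 0 0.08;-0.09 0 -0.13 0 0 0 0.08;-0.09 0 -0.13 0 0 0 0.08"
}}

```text
time_s: 26.65
position: [0.4628, -0.0024, 0.1992]
tcp_rot: [[0.998, 0.056, 0.0], [0.056, -0.998, -0.0], [0.0, 0.0, -1.0]]
force: [1.1, -0.6, 0.5]
opening: 0.92
```

Run:
```python
from h import *
last("-0.09 0 -0.13 0 0 0 0.08"); st()
im=bot.capture("wrist"); cv2.imwrite("pics/w5.png",cv2.resize(im[0:330,150:500],None,fx=1.8,fy=1.8)[:,:,::-1])
plan((.4752,.265,.2,-92.8),(.4752,.265,.0325,-92.8))
```

```text
t 26.65 pos [ 0.4628 -0.0024  0.1992] cmd [ 0.4618 -0.0028  0.2   ] ang -86.82 cmd -86.83 F [ 1.1 -0.6  0.5] open 80.1mm tilt 0.02
0.0282 -0.2666 0.0000 0 0 6.0   rows>=4.3
0.0282 -0.2666 0.1675 0 0 6.0   rows>=5.1
```

View pics/w5.png

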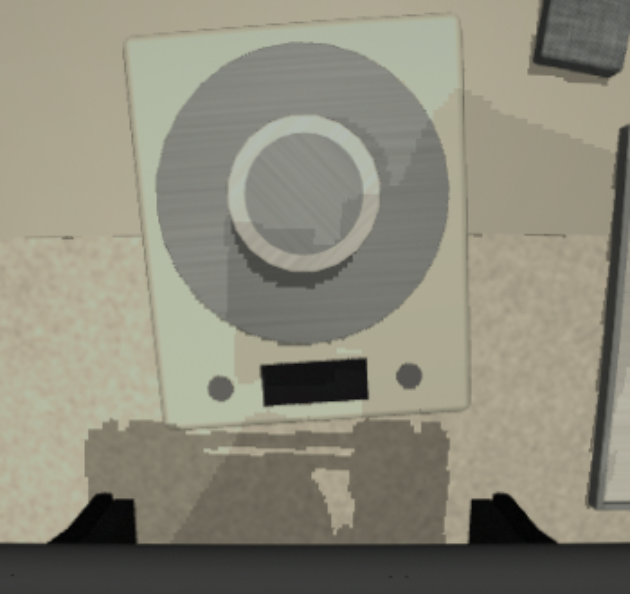

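Run:
```python
from h import *
C=cal("wrist"); st()
f=lambda P:[(150+x/1.8-.2,y/1.8-.2) for x,y in P]
print(p2w("wrist",f([(302.5,42),(302.5,345),(156,192),(449,192)]),.03,C).round(4).tolist())
print(p2w("wrist",f([(304,114),(304,272),(228,193),(380,193)]),.07,C).round(4).tolist())
```

```text
t 26.70 pos [ 0.4625 -0.0024  0.1992] cmd [ 0.4618 -0.0028  0.2   ] ang -86.82 cmd -86.83 F [-0.7 -1.1 -0.4] open 80.3mm tilt 0.01
[[0.6177, 0.0066, 0.03], [0.4881, -0.0007, 0.03], [0.5523, 0.0676, 0.03], [0.5595, -0.0614, 0.03]]
[[0.5812, 0.004, 0.07], [0.522, 0.0006, 0.07], [0.5505, 0.0317, 0.07], [0.5538, -0.027, 0.07]]
```

The tin stands upright on the plate, about 1.5 mm from its centre by the wrist camera. Next I return the bottle.

{"name": "apply_moves", "arguments": {
  "motion": "0.004 -0.04 0 0 0 1 0.07;0.01 -0.1 0 0 0 2 0.07;0.016 -0.16 0 0 0 3 0.07;0.022 -0.215 0 0 0 5 0.07;0.026 -0.25 0.01 0 0 6 0.07;0.028 -0.2645 0.04 0 0 6 0.07;0.028 -0.2665 0.08 0 0 6 0.07;0.028 -0.2665 0.12 0 0 6 0.07"
}}

```text
time_s: 27.7
position: [0.4754, 0.2663, 0.0782]
tcp_rot: [[0.999, -0.048, 0.001], [-0.048, -0.999, 0.0], [0.001, -0.0, -1.0]]
force: [0.4, -0.6, -0.5]
opening: 0.803
```

{"name": "apply_moves", "arguments": {
  "motion": "0 0 0.03 0 0 0 0.07;0 0 0.044 0 0 0 0.07;0 0 0.0475 0 0 0 0.07;0 0 0.0475 0 0 0 0.03;0 0 0.0475 0 0 0 0.03;0 0 0.0475 0 0 0 0.03;0 0 0.0475 0 0 0 0.03;0 0 0.0475 0 0 0 0.03"
}}

```text
time_s: 28.7
position: [0.4752, 0.2655, 0.0327]
tcp_rot: [[0.999, -0.049, 0.001], [-0.049, -0.999, 0.0], [0.001, -0.0, -1.0]]
force: [-1.2, -0.6, 5.0]
opening: 0.471
```

{"name": "apply_moves", "arguments": {
  "motion": "0 0 0 0 0 0 0.03;0 0 0 0 0 0 0.03;0 0 -0.01 0 0 0 0.03;0 0 -0.04 0 0 0 0.03;0 0 -0.09 0 0 0 0.03;0 0.03 -0.14 0 0 0 0.03;0 0.08 -0.165 0 0 -1 0.03;0 0.14 -0.165 0 0 -2 0.03"
}}

```text
time_s: 29.7
position: [0.4693, 0.1248, 0.1996]
tcp_rot: [[1.0, -0.011, 0.006], [-0.011, -1.0, 0.0], [0.006, -0.0, -1.0]]
force: [0.4, -0.5, -2.1]
opening: 0.471
```

Run:
```python
from h import *
last("0.028 -0.2665 0.12 0 0 6 0.07");last("0 0 0.0475 0 0 0 0.03");st();last("0 0.14 -0.165 0 0 -2 0.03"); st()
plan((.4801,-.2677,.2,-86.83),)
```

```text
t 29.70 pos [0.4693 0.1248 0.1996] cmd [0.475  0.2649 0.0325] ang -90.64 cmd -92.83 F [ 0.4 -0.5 -2.1] open 41.0mm tilt 0.37
t 29.70 pos [0.4693 0.1248 0.1996] cmd [0.4681 0.1251 0.1975] ang -90.64 cmd -90.83 F [ 0.4 -0.5 -2.1] open 41.0mm tilt 0.37
0.0176 0.3925 -0.0025 0 0 -4.0   rows>=6.3
```

{"name": "apply_moves", "arguments": {
  "motion": "0.0026 0.058 0 0 0 -1 0.03;0.0052 0.116 0 0 0 -2 0.03;0.0078 0.174 0 0 0 -3 0.03;0.0104 0.232 0 0 0 -4 0.03;0.013 0.29 0 0 0 -4 0.03;0.0155 0.345 0 0 0 -4 0.03;0.0175 0.382 0 0 0 -4 0.03;0.0175 0.3925 0 0 0 -4 0.03"
}}

```text
time_s: 30.7
position: [0.4794, -0.2695, 0.1969]
tcp_rot: [[0.999, 0.052, 0.0], [0.052, -0.999, -0.0], [0.0, 0.0, -1.0]]
force: [-0.0, 0.9, -1.6]
opening: 0.477
```

Run:
```python
from h import *
last("0.0175 0.3925 0 0 0 -4 0.03");st()
plan((.4801,-.2677,.0275,-86.83),)
```

```text
t 30.70 pos [ 0.4794 -0.2695  0.1969] cmd [ 0.48   -0.2677  0.1975] ang -87.00 cmd -86.83 F [-0.   0.9 -1.6] open 41.5mm tilt 0.02
0.0001 0.0001 0.1700 0 0 0.0   rows>=2.7
```

{"name": "apply_moves", "arguments": {
  "motion": "0 0 0.05 0 0 0 0.03;0 0 0.1 0 0 0 0.03;0 0 0.14 0 0 0 0.03;0 0 0.16 0 0 0 0.03;0 0 0.167 0 0 0 0.03;0 0 0.17 0 0 0 0.03;0 0 0.17 0 0 0 0.03;0 0 0.17 0 0 0 0.03"
}}

```text
time_s: 31.7
position: [0.4786, -0.2651, 0.0288]
tcp_rot: [[0.998, 0.056, -0.002], [0.056, -0.998, 0.002], [-0.002, -0.002, -1.0]]
force: [-3.7, 2.1, 5.0]
opening: 0.477
```

Run:
```python
from h import *
last("0 0 0.17 0 0 0 0.03");st()
```

```text
t 31.70 pos [ 0.4786 -0.2651  0.0288] cmd [ 0.48   -0.2677  0.0275] ang -86.78 cmd -86.83 F [-3.7  2.1  5. ] open 41.5mm tilt 0.18
```

{"name": "apply_moves", "arguments": {
  "motion": "0 0 -0.004 0 0 0 0.03;0 0 -0.004 0 0 0 0.03;0 0 -0.004 0 0 0 0.03;0 0 -0.004 0 0 0 0.03;0 0 -0.002 0 0 0 0.03;0 0 -0.001 0 0 0 0.03;0 0 -0.001 0 0 0 0.03;0 0 -0.001 0 0 0 0.03"
}}

```text
time_s: 32.7
position: [0.4797, -0.2672, 0.0287]
tcp_rot: [[0.998, 0.055, 0.0], [0.055, -0.998, -0.0], [0.0, 0.0, -1.0]]
force: [-0.9, 1.0, 5.5]
opening: 0.468
```

Run:
```python
from h import *
last("0 0 -0.001 0 0 0 0.03");st()
```

```text
t 32.70 pos [ 0.4797 -0.2672  0.0287] cmd [ 0.48   -0.2677  0.0285] ang -86.83 cmd -86.83 F [-0.9  1.   5.5] open 40.7mm tilt 0.01
```

Set down at the right spot. I release it, lift off and go for the canister.

{"name": "apply_moves", "arguments": {
  "motion": "0 0 0 0 0 0 0.07;0 0 0 0 0 0 0.07;0 0 0 0 0 0 0.07;0 0 -0.04 0 0 0 0.07;0 0 -0.09 0 0 0 0.07;0 0 -0.14 0 0 0 0.07;0 -0.04 -0.17 0 0 -5 0.075;0 -0.1 -0.17 0 0 -15 0.075"
}}

```text
time_s: 33.7
position: [0.4765, -0.1688, 0.2008]
tcp_rot: [[0.949, 0.314, 0.007], [0.314, -0.949, -0.004], [0.005, 0.006, -1.0]]
force: [0.9, 0.8, -0.8]
opening: 0.855
```

Run:
```python
from h import *
last("0 -0.1 -0.17 0 0 -15 0.075");st()
plan((.55,.315,.2,-2.83),(.5748,.3149,.2,-2.83))
```

```text
t 33.70 pos [ 0.4765 -0.1688  0.2008] cmd [ 0.4744 -0.1678  0.1985] ang -71.70 cmd -71.83 F [ 0.9  0.8 -0.8] open 74.4mm tilt 0.49
0.2224 -0.4351 -0.0015 0 0 -69.0   rows>=7.8
0.2459 -0.4273 -0.0015 0 0 -69.0   rows>=7.9
```

{"name": "apply_moves", "arguments": {
  "motion": "0.029 -0.052 0 0 0 -9 0.075;0.058 -0.104 0 0 0 -18 0.075;0.087 -0.156 0 0 0 -27 0.075;0.116 -0.208 0 0 0 -36 0.075;0.145 -0.26 0 0 0 -45 0.075;0.174 -0.312 0 0 0 -54 0.075;0.2 -0.355 0 0 0 -63 0.075;0.22 -0.385 0 0 0 -69 0.075"
}}

```text
time_s: 34.7
position: [0.5629, 0.2696, 0.1977]
tcp_rot: [[0.044, 0.999, -0.0], [0.999, -0.044, 0.0], [0.0, -0.0, -1.0]]
force: [-0.1, -0.8, -0.9]
opening: 0.863
```

Run:
```python
from h import *
last("0.22 -0.385 0 0 0 -69 0.075");st()
plan((.5748,.3149,.2,-2.83),(.5748,.3149,.0325,-2.83))
```

```text
t 34.70 pos [0.5629 0.2696 0.1977] cmd [0.5634 0.2666 0.1985] ang -2.50 cmd -2.83 F [-0.1 -0.8 -0.9] open 75.1mm tilt 0.02
0.0488 0.0090 -0.0015 0 0 0.0   rows>=0.8
0.0488 0.0090 0.1660 0 0 0.0   rows>=2.8
```

{"name": "apply_moves", "arguments": {
  "motion": "0.035 0.006 0 0 0 0 0.075;0.049 0.009 0.02 0 0 0 0.075;0.049 0.009 0.07 0 0 0 0.075;0.049 0.009 0.12 0 0 0 0.075;0.049 0.009 0.15 0 0 0 0.075;0.049 0.009 0.163 0 0 0 0.075;0.049 0.009 0.166 0 0 0 0.075;0.049 0.009 0.166 0 0 0 0.035"
}}

```text
time_s: 35.7
position: [0.5753, 0.3156, 0.0329]
tcp_rot: [[0.05, 0.999, 0.002], [0.999, -0.05, 0.0], [0.001, 0.002, -1.0]]
force: [0.5, -0.4, -0.2]
opening: 0.809
```

{"name": "apply_moves", "arguments": {
  "motion": "0 0 0 0 0 0 0.035;0 0 0 0 0 0 0.035;0 0 0 0 0 0 0.035;0 0 0 0 0 0 0.035;0 0 0 0 0 0 0.035;0 0 0 0 0 0 0.035;0 0 -0.01 0 0 0 0.035;0 0 -0.04 0 0 0 0.035"
}}

```text
time_s: 36.7
position: [0.5723, 0.3148, 0.0702]
tcp_rot: [[0.049, 0.999, -0.006], [0.999, -0.049, -0.002], [-0.002, -0.006, -1.0]]
force: [0.9, -0.0, -2.2]
opening: 0.573
```

Run:
```python
from h import *
last("0.049 0.009 0.166 0 0 0 0.035");last("0 0 -0.04 0 0 0 0.035");st()
plan((.5417,-.1999,.2,2.57))
```

```text
t 36.70 pos [0.5723 0.3148 0.0702] cmd [0.5748 0.3151 0.0725] ang -2.83 cmd -2.83 F [ 0.9 -0.  -2.2] open 49.9mm tilt 0.35
-0.5160 -0.0076 -0.1275 0 0 -5.4   rows>=8.5
```

{"name": "apply_moves", "arguments": {
  "motion": "0 0 -0.055 0 0 0 0.035;-0.04 0 -0.1 0 0 0 0.035;-0.1 -0.001 -0.1275 0 0 -1 0.035;-0.16 -0.002 -0.1275 0 0 -2 0.035;-0.22 -0.003 -0.1275 0 0 -3 0.035;-0.28 -0.004 -0.1275 0 0 -4 0.035;-0.34 -0.005 -0.1275 0 0 -5 0.035;-0.4 -0.006 -0.1275 0 0 -5.4 0.035"
}}

```text
time_s: 37.7
position: [0.548, -0.0853, 0.1994]
tcp_rot: [[-0.045, 0.999, -0.0], [0.999, 0.045, 0.0], [0.0, -0.0, -1.0]]
force: [-0.3, 0.4, -2.8]
opening: 0.574
```

Run:
```python
from h import *
last("-0.4 -0.006 -0.1275 0 0 -5.4 0.035");st()
plan((.5417,-.1999,.2,2.57),(.5417,-.1999,.0325,2.57),(.5417,-.1999,.0285,2.57))
```

```text
t 37.70 pos [ 0.548  -0.0853  0.1994] cmd [ 0.5491 -0.0841  0.2   ] ang 2.59 cmd 2.57 F [-0.3  0.4 -2.8] open 50.0mm tilt 0.03
-0.1153 -0.0126 0.0000 0 0 0.0   rows>=1.9
-0.1153 -0.0126 0.1675 0 0 0.0   rows>=3.3
-0.1153 -0.0126 0.1715 0 0 0.0   rows>=3.3
```

{"name": "apply_moves", "arguments": {
  "motion": "-0.06 -0.006 0 0 0 0 0.035;-0.1 -0.011 0 0 0 0 0.035;-0.115 -0.0125 0.02 0 0 0 0.035;-0.1155 -0.0125 0.07 0 0 0 0.035;-0.1155 -0.0125 0.12 0 0 0 0.035;-0.1155 -0.0125 0.15 0 0 0 0.035;-0.1155 -0.0125 0.164 0 0 0 0.035;-0.1155 -0.0125 0.166 0 0 0 0.035"
}}

```text
time_s: 38.7
position: [0.5413, -0.1994, 0.0331]
tcp_rot: [[-0.045, 0.999, -0.001], [0.999, 0.045, 0.001], [0.001, -0.001, -1.0]]
force: [0.3, 0.6, -2.3]
opening: 0.574
```

{"name": "apply_moves", "arguments": {
  "motion": "0 0 0 0 0 0 0.035;0 0 0 0 0 0 0.035;0 0 0 0 0 0 0.035;0 0 0.002 0 0 0 0.035;0 0 0.004 0 0 0 0.035;0 0 0.0055 0 0 0 0.035;0 0 0.0055 0 0 0 0.035;0 0 0.0055 0 0 0 0.035"
}}

```text
time_s: 39.7
position: [0.5415, -0.1996, 0.0291]
tcp_rot: [[-0.045, 0.999, 0.0], [0.999, 0.045, -0.0], [-0.0, 0.0, -1.0]]
force: [-2.4, 0.5, 5.6]
opening: 0.573
```

Run:
```python
from h import *
last("-0.1155 -0.0125 0.166 0 0 0 0.035");last("0 0 0.0055 0 0 0 0.035");st()
```

```text
t 39.70 pos [ 0.5415 -0.1996  0.0291] cmd [ 0.5418 -0.2001  0.0285] ang 2.58 cmd 2.57 F [-2.4  0.5  5.6] open 49.9mm tilt 0.01
```

Good contact. I release the canister and go for the jar.

{"name": "apply_moves", "arguments": {
  "motion": "0 0 0 0 0 0 0.075;0 0 0 0 0 0 0.075;0 0 0 0 0 0 0.075;0 0 -0.04 0 0 0 0.075;0 0 -0.09 0 0 0 0.075;0.01 0 -0.14 0 0 0 0.08;0.06 0.003 -0.17 0 0 1 0.08;0.12 0.006 -0.17 0 0 2 0.08"
}}

```text
time_s: 40.7
position: [0.5444, -0.0798, 0.2011]
tcp_rot: [[-0.007, 1.0, 0.007], [1.0, 0.007, -0.003], [-0.003, 0.007, -1.0]]
force: [0.3, 0.3, -0.1]
opening: 0.915
```

Run:
```python
from h import *
last("0.12 0.006 -0.17 0 0 2 0.08");st()
plan((.5749,.2146,.2,-2.83))
```

```text
t 40.70 pos [ 0.5444 -0.0798  0.2011] cmd [ 0.5424 -0.0799  0.1985] ang 0.39 cmd 0.57 F [ 0.3  0.3 -0.1] open 79.6mm tilt 0.44
0.2942 0.0355 -0.0015 0 0 3.4   rows>=4.7
```

{"name": "apply_moves", "arguments": {
  "motion": "0.06 0.007 0 0 0 1 0.08;0.12 0.0145 0 0 0 2 0.08;0.18 0.022 0 0 0 3 0.08;0.24 0.029 0 0 0 3.4 0.08;0.28 0.034 0 0 0 3.4 0.08;0.293 0.0355 0.02 0 0 3.4 0.08;0.294 0.0355 0.06 0 0 3.4 0.08;0.294 0.0355 0.1 0 0 3.4 0.08"
}}

```text
time_s: 41.7
position: [0.574, 0.2142, 0.0961]
tcp_rot: [[0.049, 0.999, -0.001], [0.999, -0.049, -0.001], [-0.001, -0.001, -1.0]]
force: [0.5, -0.5, -0.1]
opening: 0.92
```

{"name": "apply_moves", "arguments": {
  "motion": "0 0 0.04 0 0 0 0.08;0 0 0.06 0 0 0 0.08;0 0 0.066 0 0 0 0.08;0 0 0.066 0 0 0 0.04;0 0 0.066 0 0 0 0.04;0 0 0.066 0 0 0 0.04;0 0 0.066 0 0 0 0.04;0 0 0.066 0 0 0 0.04"
}}

```text
time_s: 42.7
position: [0.5757, 0.215, 0.0332]
tcp_rot: [[0.049, 0.999, 0.003], [0.999, -0.049, 0.0], [0.0, 0.003, -1.0]]
force: [1.4, -1.1, 4.6]
opening: 0.651
```

{"name": "apply_moves", "arguments": {
  "motion": "0 0 0 0 0 0 0.04;0 0 0 0 0 0 0.04;0 0 -0.01 0 0 0 0.04;0 0 -0.04 0 0 0 0.04;0 0 -0.09 0 0 0 0.04;-0.03 0 -0.14 0 0 0 0.04;-0.08 0 -0.165 0 0 -1 0.04;-0.14 0 -0.165 0 0 -2 0.04"
}}

```text
time_s: 43.7
position: [0.5684, 0.0747, 0.1994]
tcp_rot: [[0.011, 1.0, 0.004], [1.0, -0.011, -0.0], [0.0, 0.004, -1.0]]
force: [0.5, -0.3, -3.2]
opening: 0.654
```

Run:
```python
from h import *
last("0.294 0.0355 0.1 0 0 3.4 0.08");last("0 0 0.066 0 0 0 0.04");last("-0.14 0 -0.165 0 0 -2 0.04");st()
plan((.5503,-.3273,.2,3.17))
```

```text
t 43.70 pos [0.5684 0.0747 0.1994] cmd [0.568  0.0746 0.1975] ang -0.65 cmd -0.83 F [ 0.5 -0.3 -3.2] open 56.9mm tilt 0.25
-0.4021 -0.0119 -0.0025 0 0 -4.0   rows>=6.4
```

{"name": "apply_moves", "arguments": {
  "motion": "-0.06 -0.0018 0 0 0 -1 0.04;-0.12 -0.0036 0 0 0 -2 0.04;-0.18 -0.0054 0 0 0 -3 0.04;-0.24 -0.0072 0 0 0 -4 0.04;-0.3 -0.009 0 0 0 -4 0.04;-0.355 -0.0106 0 0 0 -4 0.04;-0.39 -0.0117 0 0 0 -4 0.04;-0.402 -0.012 0 0 0 -4 0.04"
}}

```text
time_s: 44.7
position: [0.5488, -0.3283, 0.1961]
tcp_rot: [[-0.053, 0.999, -0.002], [0.999, 0.053, 0.001], [0.001, -0.002, -1.0]]
force: [0.0, 0.6, -3.0]
opening: 0.656
```

Run:
```python
from h import *
last("-0.402 -0.012 0 0 0 -4 0.04");st()
plan((.5503,-.3273,.0325,3.17))
```

```text
t 44.70 pos [ 0.5488 -0.3283  0.1961] cmd [ 0.5502 -0.3272  0.1975] ang 3.02 cmd 3.17 F [ 0.   0.6 -3. ] open 57.1mm tilt 0.12
-0.0001 0.0001 0.1650 0 0 0.0   rows>=2.6
```

{"name": "apply_moves", "arguments": {
  "motion": "0 0 0 0 0 0 0.04;0 0 0.05 0 0 0 0.04;0 0 0.1 0 0 0 0.04;0 0 0.14 0 0 0 0.04;0 0 0.16 0 0 0 0.04;0 0 0.165 0 0 0 0.04;0 0 0.165 0 0 0 0.04;0 0 0.165 0 0 0 0.04"
}}

```text
time_s: 45.7
position: [0.5511, -0.3274, 0.0339]
tcp_rot: [[-0.056, 0.998, 0.003], [0.998, 0.056, -0.002], [-0.002, 0.003, -1.0]]
force: [0.2, 0.1, -3.0]
opening: 0.658
```

{"name": "apply_moves", "arguments": {
  "motion": "0 0 0 0 0 0 0.04;0 0 0.002 0 0 0 0.04;0 0 0.003 0 0 0 0.04;0 0 0.004 0 0 0 0.04;0 0 0.0045 0 0 0 0.04;0 0 0.0045 0 0 0 0.04;0 0 0.0045 0 0 0 0.04;0 0 0.0045 0 0 0 0.04"
}}

```text
time_s: 46.7
position: [0.5499, -0.3268, 0.0292]
tcp_rot: [[-0.055, 0.998, 0.0], [0.998, 0.055, -0.0], [-0.0, 0.0, -1.0]]
force: [-2.6, 1.8, 7.3]
opening: 0.657
```

Run:
```python
from h import *
last("0 0 0.165 0 0 0 0.04");last("0 0 0.0045 0 0 0 0.04");st()
```

```text
t 46.70 pos [ 0.5499 -0.3268  0.0292] cmd [ 0.5502 -0.3272  0.028 ] ang 3.18 cmd 3.17 F [-2.6  1.8  7.3] open 57.2mm tilt 0.02
```

Release the jar, lift, and back off to where the wrist camera can see everything (same pose as the first look).

{"name": "apply_moves", "arguments": {
  "motion": "0 0 0 0 0 0 0.08;0 0 0 0 0 0 0.08;0 0 0 0 0 0 0.08;0 0 -0.04 0 0 0 0.08;0 0 -0.09 0 0 0 0.08;0 0 -0.14 0 0 0 0.08;0.006 -0.02 -0.185 0 0 0 0.08;0.0125 -0.0265 -0.195 0 0 0 0.08"
}}

```text
time_s: 47.7
position: [0.5235, -0.3168, 0.226]
tcp_rot: [[-0.055, 0.998, 0.005], [0.998, 0.055, -0.004], [-0.005, 0.004, -1.0]]
force: [-0.6, 0.3, 0.5]
opening: 0.916
```

{"name": "apply_moves", "arguments": {
  "motion": "0 0 0 0 0 0 0.08;0 0 0 0 0 0 0.08;0 0 0 0 0 0 0.08;0 0 0 0 0 0 0.08;0 0 0 0 0 0 0.08;0 0 0 0 0 0 0.08;0 0 0 0 0 0 0.08;0 0 0 0 0 0 0.08"
}}

```text
time_s: 48.7
position: [0.5228, -0.3157, 0.2227]
tcp_rot: [[-0.055, 0.998, 0.0], [0.998, 0.055, -0.0], [-0.0, 0.0, -1.0]]
force: [0.1, 0.8, -0.5]
opening: 0.92
```

Run:
```python
from h import *
last("0.0125 -0.0265 -0.195 0 0 0 0.08");st()
C=cal("wrist"); im=bot.capture("wrist")
d=np.load("w2.npz"); C0=(d['K'],d['D'],d['rv'],d['tv']); a=cv2.imread("pics/w2.png")
# register: draw initial-estimated outlines with each calibration
th=np.linspace(0,2*np.pi,60)
def draw(o,C,b):
    for x,y,r,z in((.5505,-.3285,.025,.084),(.5418,-.2,.017,.084),(.4800,-.2678,.0135,.084)):
        P=np.c_[x+r*np.cos(th),y+r*np.sin(th),0*th+z]; q=w2p("wrist",P,C); cv2.polylines(o,[np.round(q*8).astype(int)],True,(0,0,255),1,cv2.LINE_AA,3)
    return cv2.resize(o[15:285,190:425],None,fx=1.7,fy=1.7*1.2,interpolation=cv2.INTER_CUBIC)
A=draw(a,C0,0);B=draw(im[:,:,::-1].copy(),C,0); cv2.imwrite("pics/cmp.png",np.hstack([A,B]))
t=bot.capture("top"); cv2.imwrite("pics/t3.png",t[:,:,::-1])
```

```text
t 48.70 pos [ 0.5228 -0.3157  0.2227] cmd [ 0.5231 -0.3162  0.223 ] ang 3.17 cmd 3.17 F [ 0.1  0.8 -0.5] open 80.0mm tilt 0.01
```

View pics/cmp.png

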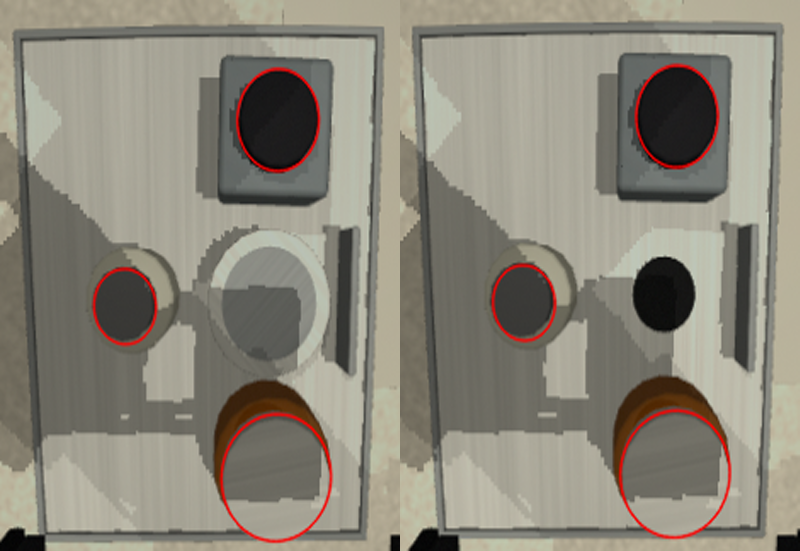

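View pics/t3.png

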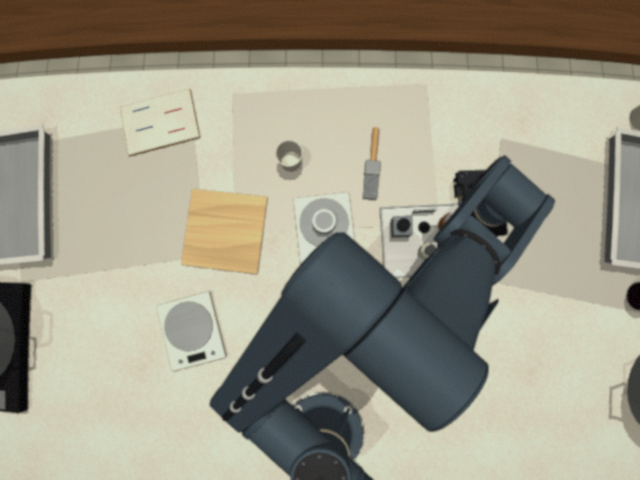

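The before and after views match: all three things stand upright on their spots within about 1 mm. The tin is on the far scale's plate at px (324,221), the board is empty, and the cup (289,157) and brush (373,165) have not moved. The arm is clear of everything, so I'm handing in.

Run:
```python
from rig import bot
print(bot.hand_in())
```

```text
the job is handed in; nothing more can be done
None
```

The job is done and handed in at about 49 s. I moved the jar, canister and bottle to the board and set the tin on the plate of the scale farthest from the base. Then I put all three back on their own spots on the rack.

Last checks:
- **Rack:** in the wrist picture, all three stand upright within about 1 mm of where they started. The jar's lid is hard to see against the rack, so its fit there is the least certain.
- **Tin:** it stands about 1.5 mm from the plate centre by the wrist camera. The top camera placed the plate centre 2 to 3 mm away from the wrist camera's figure. I set the tin down close to the wrist figure.
- **Bystanders:** the cup and brush have not moved in the top picture, and the board is empty.
- **Forces:** the highest wrist reading at the end of any move was about 9 N (at 7.3 N upward).
- **Mended on the way:** the bottle first touched the rack about 2 mm off its spot, so I raised it and set it down again before letting go.

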